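# Press a resin stone into its brass setting

### The arm

A 6-joint arm with a two-finger parallel gripper is mounted at the origin on the work surface. World frame = base frame: x ahead of the robot, y to its left, z up, the work surface at z = 0. Lengths are in m, angles in rad, forces in N, time in s.
With the tool pointing down it reaches from about 0.35 to 0.8 m from the base axis. Payload 7.3 kg.
Tool frame: the origin (TCP) lies midway between the tips of the shut fingers; the grasp point (between the pads) lies 19 mm behind it; z points along the fingers, y is the direction in which the jaws open and shut (so a half turn about z gives the same grasp; the last joint's range is limited). The gripper opens to 85 mm and grips with 20 to 120 N. Pads are 22 mm wide; open, the fingers measure 114 mm over their backs; the gripper's body (76 mm by 85 mm) begins 54 mm behind the grasp point. The pads swing forward as they close: fully open they stand 13 mm farther back than shut.
Start: joints at [1.087, 0.342, 1.524, -0, 1.275, -0.146], TCP at [0.174, 0.495, 0.193] pointing down, gripper open.
Joint ranges: [-2.53, 2.53], [-0.77, 2.02], [0.04, 2.7], [-1, 4.14], [0.28, 2.66], [-3.11, 3.11]. Speed limits (rad/s): [2.57, 2.57, 3.14, 3.14, 3.14, 3.14].

### API

Orientations are given as a unit quaternion [x, y, z, w].
In Python, from cell import ctrl gives the robot as it stands.
- The arm moves only by the tool play_rows, never from a script. Its argument "deltas" is a list that holds one entry, the list of rows, each a list of 5 numbers: the finger opening in cm, from 0 to 8.54, then the shift along the tool's x, y, z in cm, then the turn about the tool's z in degrees. In form: [[[fingers, dx, dy, dz, yaw], ...]]. A call has exactly 8 rows; each row is the pose to reach, as a shift and turn from the pose commanded when the call began, along the tool's axes at that moment; what a row does not reach only later rows make up. A row lasts 1/12 s, in which the tool goes at most 41.7 mm and 7.16 degrees, less where a joint would pass 70% of its speed; a pose out of reach is approached as far as the arm can. A call with a gripper value outside its range is refused whole. The fingers move at their own pace and stop on an object; the grip force is fixed at half the most. Time passes only in rows, so rows that repeat a pose let the fingers close, or fill a call up. It gives the time, the measured TCP pose, the force and the opening at its end, in the units of the state.
- ctrl.state(): the state, without advancing time (a new reading comes with each control period).
- ctrl.capture(name): name is "scene" or "top" or "wrist"; returns the picture (420x560x3 uint8, red, green, blue); there is no depth.
- ctrl.camera_model(name): a dict with "K" (3x3 intrinsics, pixels), "k1" (the pictures are not rectified: a ray, as slopes to the right and down, at radius r is drawn at 1 + k1 r^2 times it, then the intrinsics apply), "R" (3x3) and "t" (3): a world point X has camera coordinates R X + t. Camera axes: x right, y down, z forward; pixel columns grow to the right and rows downward; lengths in m; the calibration is good to about 2 mm. A picture is of the moment at which its call begins: read the wrist's pose just before it. camera_model takes no time and is no camera call; for the wrist camera it gives the pose at the moment of the call.
- ctrl.sign_off(): hands the job in, once; it reports no verdict.
The state is a dict: "time_s": time; "qpos": joint angles; "joint_velocities": joint speeds; "joint_torque": joint torques, N m; "tool_pos": TCP position; "ee_rot": TCP orientation; "wrist_force": force on the tool from outside, world axes, zero at the start; "wrist_torque": the same for the moment, N m; "width": finger opening in m.
Only numpy, scipy, OpenCV 4.12 (cv2) and the standard library are available. Lean on these libraries where they do the work, as an engineer would, in place of code of your own. Each camera call takes 0.05 s, during which the arm holds its last target.

### The job

Pick up the purple stone from the cork board, gripping it lightly because it is brittle, and set it flat in the brass ring of the hand press. Then flip the red safety catch fully aside by pressing its thumb tab down, and after that pull the press's black grip bar over and all the way down onto the stone, and finish while still holding it down: the press springs open if let go. Leave the other stones, the paint bottle, the jar and the spool where they are.

Things in the scene. Friction and masses are not known exactly. Their poses are not given: they have to be found in the camera images.
- stone: the purple resin stone to be pressed: round, 36 mm across, 22 mm tall, straight sides up to 16 mm and a shallow dome above; about 30 g, loose, standing on the cork board. Origin: centre of its flat underside, z up. Brittle: it counts as crushed when the fingers' forces on it add up to more than 120 N (60 N from each of two fingers)
- stone_green: green stone of the same size and shape, origin at its underside; leave it alone
- stone_amber: amber-yellow stone of the same size and shape, origin at its underside; leave it alone
- stone_board: fixed cork board the three stones stand on, in a row 90 mm apart in an order that varies: 290 (x) x 100 (y) x 16 mm; origin: centre of its underside on the table
- press: the fixed hand press, a clamshell. Origin: on the table under the middle of the brass ring; +x points away from the robot to the hinge. Grey base 18 mm thick, x = -60 to +170, y = -100 to +100 mm. Two grey cheeks up to 116 mm high carry the hinge; at the start the lever stands upright over it, so the ring is free from above. Red catch on its post on the +y side
- setting_floor (a point): centre of the flat floor inside the brass ring, 30 mm above the table, on a 70 x 70 mm block; the ring is 41 mm inside, 54 mm outside and rises 5 mm above this floor. The stone stands on this floor
- catch (a joint): red safety catch, rad: 0 = guarding (its upper arm stands in front of the lever and blocks it), 1.1 = fully flipped aside (stop). It turns about an axis along the press's x; pressing its thumb tab down increases the value; light friction (about 2 N at the tab) keeps it where it is left. It may start a few hundredths open
- catch_tab (a point): point on top of the red thumb tab, 52 mm out from the pivot. The tab is a flat bar 32 mm wide (press x), 7 mm thick, reaching 62 mm outwards (press +y) from the pivot; it points about 0.5 rad upwards when guarding, 0.6 rad downwards when flipped: this point goes about 55 mm down and under 10 mm sideways
- catch_pivot (a point): the catch's pivot, 135 mm above the table; fixed
- press_lever (a joint): lever of the press, rad: 0 = open, standing upright and leaning 0.18 rad back (to press +x); 1.75 = fully down, lever level (stop). A spring pushes it open: it takes about 2 N at the bar to start it moving and about 12 N to hold it fully down on the stone
- press_hinge (a point): middle of the lever's hinge axis, which lies along the press's y, 95 mm above the table and 120 mm behind (press +x) the ring's centre; fixed
- grip_bar: black grip bar, a freely turning sleeve 18 mm thick, 110 mm long along press y; two yellow rails (78 mm clear between) carry its ends. Origin: its middle, 190 mm from the hinge axis: at the start 282 mm above the table and 34 mm behind the hinge (press +x), at the end 95 mm above the table and 190 mm in front of it. Between the rails the nearest part is a cross plate 52 mm from the bar's axis
- press_pad: black rubber pressing pad, 34 mm across, sprung (up to 10 mm), under the lever's cross plate 120 mm from the hinge; comes down on the stone's top and gives about 6 mm (6 to 7 N) when the lever is fully down. Origin: centre of its pressing face
- paint_bottle: small upright paint bottle, purple, white cap, 38 mm across, 100 mm tall; leave it alone
- glitter_jar: low green jar with black cap, 52 mm across, 42 mm tall; leave it alone
- wire_spool: brass-coloured spool standing on end, 44 mm across, 36 mm tall; leave it alone

How it is judged:
On the way, in this order (a step that is already met when the one before it is completed fails the run):
1. the purple stone stands flat in the brass ring, let go, while the lever is still open (horizontal distance between stone and setting_floor below 0.006 m and z of stone in the frame of setting_floor below 0.002 m and angle between stone's own z axis and vertical below 0.08 rad and contact force between the fingers and stone below 0.2 N and value of joint press_lever below 0.2 rad), for 0.2 s.
2. the safety catch is flipped aside, the lever still open (value of joint catch above 0.85 rad and value of joint press_lever below 0.25 rad), for 0.1 s.
3. the lever is pulled fully down and the pad presses the stone (value of joint press_lever above 1.7 rad and contact force between press_pad and stone above 2 N), for 0.2 s.
At the end, for the whole second after the job is handed in: For the last second the robot holds the grip bar (over 2 N), lever above 1.70 of 1.75 rad, pad pressing the stone (over 2 N), stone flat in the ring (6 mm of centre, 2 mm of floor, tilt under 0.08 rad), catch above 0.85 rad (all of step 3 and value of joint catch above 0.85 rad and contact force between any of the arm, the fingers and grip_bar above 2 N and horizontal distance between stone and setting_floor below 0.006 m and z of stone in the frame of setting_floor below 0.002 m and angle between stone's own z axis and vertical below 0.08 rad); the arm keeps its last pose, push and grip.
It fails at once if the brittle stone is squeezed with more than 120 N in all by the fingers (contact force between the fingers and stone above 120 N).
It fails at once if another stone is moved by more than 20 mm (distance of any of stone_green, stone_amber from where it was at the start of the episode above 0.02 m).
It fails at once if the bottle, jar or spool is moved by more than 30 mm (distance of any of paint_bottle, glitter_jar, wire_spool from where it was at the start of the episode above 0.03 m).
It also fails if it takes over 61 s, if anything falls off the work surface, if the arm or the gripper's body presses on something with over 40 N, if the wrist force passes 120 N, or if a joint passes its speed limit or range.

## Working session

There is one attempt and no reset: what is moved stays moved. The work goes in short steps, Python scripts to look and compute and a tool call to move; the robot and the scene stay as the last step left them, time stands still between calls to the robot, and variables do not carry over. Pictures are saved under pics/ and viewed, and the job is handed in when it is done.

Besides the shell and the picture viewer there is one more tool, called after "Emit:" as name(argument=value, ...), one argument or row to a line, values as JSON. play_rows: Moves the arm, as the interface text tells. Its arguments: {"type":"object","properties":{"deltas":{"type":"array"}},"required":["deltas"]}

```bash
mkdir -p pics; ls; python3 - <<'E'
from cell import ctrl
import cv2
s=ctrl.state();print(s)
for n in("scene","top","wrist"):
    m=ctrl.camera_model(n);print(n,m)
    im=ctrl.capture(n);cv2.imwrite(f"pics/{n}0.png",im[:,:,::-1])
E
```

```text
pics
{'time_s': 0.0, 'qpos': array([ 1.08698062e+00,  3.42729959e-01,  1.52504453e+00, -1.14999885e-05,
        1.27537725e+00, -1.46036795e-01]), 'joint_velocities': array([ 2.69775205e-04,  5.84396657e-04,  2.68683180e-04, -3.00116508e-05,
        4.48410789e-04, -7.54003541e-04]), 'joint_torque': array([ 5.30508332e-04, -4.33677006e+01, -2.46007991e+01, -1.28373185e-04,
        7.88758392e-03, -2.76393990e-05]), 'tool_pos': array([0.17376252, 0.49491605, 0.19211264]), 'ee_rot': array([ 1.68086003e-01,  9.85772026e-01, -7.42906265e-04, -2.36230925e-04]), 'wrist_force': array([ 0.53507408, -0.3081385 , -0.3662254 ]), 'wrist_torque': array([0.00909804, 0.00954731, 0.08598035]), 'width': 0.08523631533492877}
scene {'K': array([[455.21587786,   0.        , 281.82838643],
       [  0.        , 455.21587786, 210.9419299 ],
       [  0.        ,   0.        ,   1.        ]]), 'k1': -0.10602359293372553, 'R': array([[ 0.87141963,  0.49021712,  0.01774855],
       [ 0.27416335, -0.45671704, -0.846312  ],
       [-0.40677056,  0.74235889, -0.53239176]]), 't': array([-0.4786057 ,  0.01853691,  1.39407919])}
top {'K': array([[514.16695621,   0.        , 280.89473039],
       [  0.        , 514.16695621, 205.30521497],
       [  0.        ,   0.        ,   1.        ]]), 'k1': 0.03102375825700982, 'R': array([[ 0.03017111, -0.99954385,  0.00133876],
       [-0.97879969, -0.02981636, -0.20263796],
       [ 0.20258544,  0.00480343, -0.97925281]]), 't': array([-0.00737322,  0.56881496,  1.27302757])}
wrist {'K': array([[373.62355002,   0.        , 281.85217865],
       [  0.        , 373.62355002, 216.11797756],
       [  0.        ,   0.        ,   1.        ]]), 'k1': -0.07850815997999361, 'R': array([[ 0.33114082,  0.94358044, -0.00130674],
       [ 0.8990713 , -0.31509983,  0.30394554],
       [ 0.28638531, -0.10182363, -0.95268851]]), 't': array([-0.52340889, -0.03983956,  0.38004814])}
```

View pics/scene0.png

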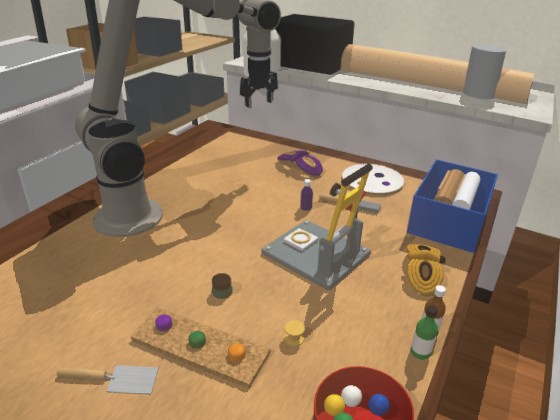

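View pics/top0.png

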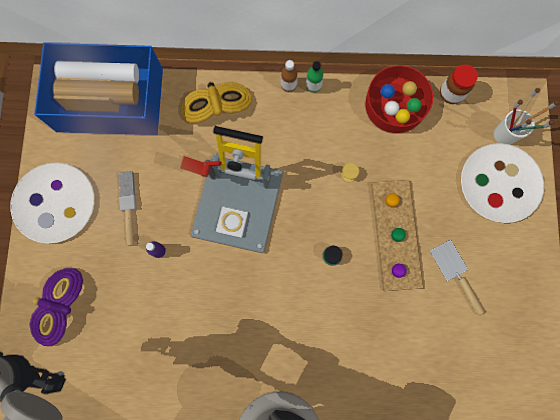

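View pics/wrist0.png

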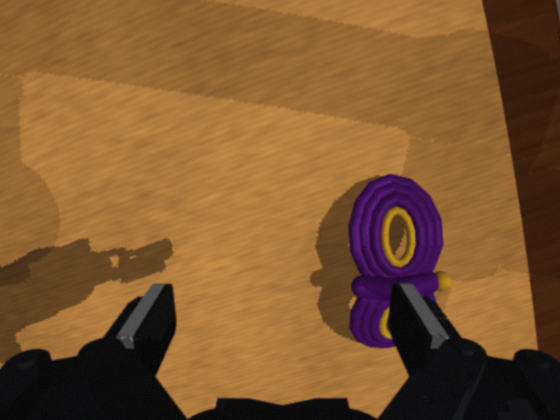

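The top view shows the purple stone at about (399,270), the brass ring at (232,222), the red catch at (195,165) and the black grip bar at (238,134). The row of stones is about along world x. Next I'll measure all of these.

```bash
cat > h.py <<'E'
import numpy as np, cv2
from cell import ctrl
from scipy.spatial.transform import Rotation as Rot
def ray(m,u,v):
    K=m["K"];a=np.array([(u-K[0,2])/K[0,0],(v-K[1,2])/K[1,1]]);p=a.copy()
    for _ in range(20): p=a/(1+m["k1"]*(p@p))
    d=m["R"].T@np.array([p[0],p[1],1.]);o=-m["R"].T@m["t"];return o,d
def plane(m,u,v,z):
    o,d=ray(m,u,v);return o+d*(z-o[2])/d[2]
def proj(m,X):
    c=m["R"]@np.asarray(X)+m["t"];p=c[:2]/c[2];p=p*(1+m["k1"]*(p@p));return m["K"][:2,:2]@p+m["K"][:2,2]
def tri(l):
    A=0;b=0
    for m,u,v in l:
        o,d=ray(m,u,v);d=d/np.linalg.norm(d);P=np.eye(3)-np.outer(d,d);A=A+P;b=b+P@o
    X=np.linalg.solve(A,b);return X,[proj(m,X)-[u,v] for m,u,v in l]
def blobs(im,lo,hi,amin=30):
    h=cv2.cvtColor(im,cv2.COLOR_RGB2HSV);k=cv2.inRange(h,np.array(lo),np.array(hi))
    n,lab,st,c=cv2.connectedComponentsWithStats(k)
    return k,[(st[i].tolist(),c[i].round(1).tolist()) for i in range(1,n) if st[i][4]>=amin]
E
python3 - <<'E'
import cv2,numpy as np
from h import *
for n in("top","scene"):
    im=cv2.imread(f"pics/{n}0.png")[:,:,::-1]; 
    print(n)
    for nm,lo,hi in(("purple",(128,100,40),(150,255,255)),("green",(50,100,40),(80,255,255)),("red",(0,180,80),(4,255,255)),("orange",(10,220,180),(18,255,255)),("yel",(19,200,120),(30,255,255))):
        print(nm,blobs(im.copy(),lo,hi,25)[1])
    if n=="top":a=im[90:280,150:300]
    else:a=im[150:290,240:390]
    cv2.imwrite(f"pics/{n}0z.png",cv2.resize(np.ascontiguousarray(a[:,:,::-1]),None,fx=4 if n=="scene" else 3,fy=4 if n=="scene" else 3,interpolation=cv2.INTER_CUBIC))
E
```

```text
top
purple [([51, 180, 11, 10, 88], [56.0, 184.6]), ([146, 242, 19, 16, 168], [157.1, 249.9]), ([392, 264, 15, 14, 160], [398.6, 270.2]), ([30, 268, 53, 78, 1983], [55.6, 305.9])]
green [([307, 67, 16, 17, 189], [314.7, 75.1]), ([407, 98, 14, 14, 151], [413.9, 104.6]), ([518, 126, 26, 4, 38], [531.5, 127.4]), ([476, 174, 12, 12, 111], [481.7, 179.3]), ([391, 228, 15, 14, 151], [397.9, 234.2])]
red [([366, 65, 67, 68, 2510], [397.4, 97.0]), ([452, 65, 26, 24, 479], [464.5, 76.2]), ([510, 108, 6, 21, 46], [512.6, 118.4]), ([183, 157, 38, 19, 321], [198.9, 165.5]), ([488, 193, 15, 14, 158], [494.9, 199.7])]
orange []
yel [([216, 83, 17, 20, 51], [222.6, 89.8]), ([228, 84, 23, 27, 163], [242.5, 100.3]), ([207, 86, 14, 23, 63], [213.1, 93.9]), ([207, 96, 8, 13, 29], [211.1, 101.6]), ([395, 109, 15, 14, 158], [402.4, 115.5]), ([185, 110, 36, 12, 59], [202.1, 116.6]), ([216, 135, 45, 42, 568], [238.6, 151.8]), ([386, 194, 13, 12, 125], [392.0, 199.7]), ([65, 208, 10, 9, 40], [68.8, 212.0])]
scene
purple [([279, 151, 28, 7, 68], [291.7, 154.8]), ([296, 155, 26, 19, 214], [309.7, 164.7]), ([156, 315, 15, 16, 173], [162.7, 321.5])]
green [([416, 316, 21, 24, 363], [426.5, 328.4]), ([189, 331, 16, 12, 135], [196.5, 336.4]), ([411, 348, 19, 11, 58], [419.2, 355.2]), ([334, 413, 19, 7, 95], [342.8, 416.7])]
red [([344, 371, 70, 49, 1265], [387.0, 404.4]), ([314, 372, 21, 48, 161], [321.9, 408.4])]
orange []
yel []
```

```bash
python3 - <<'E'
import cv2,numpy as np
im=cv2.imread("pics/top0.png")[170:290,300:440]
cv2.imwrite("pics/topst.png",cv2.resize(im,None,fx=4,fy=4))
E
```

```text
(no output)
```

View pics/top0z.png

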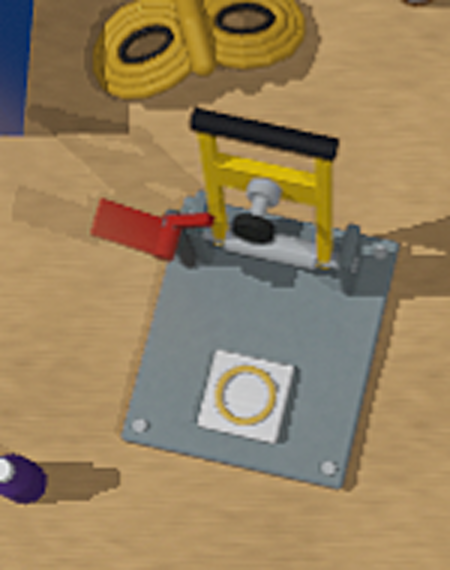

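View pics/scene0z.png

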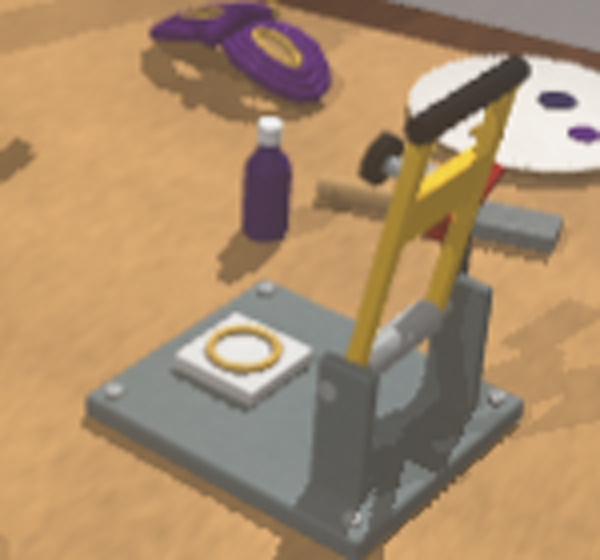

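View pics/topst.png

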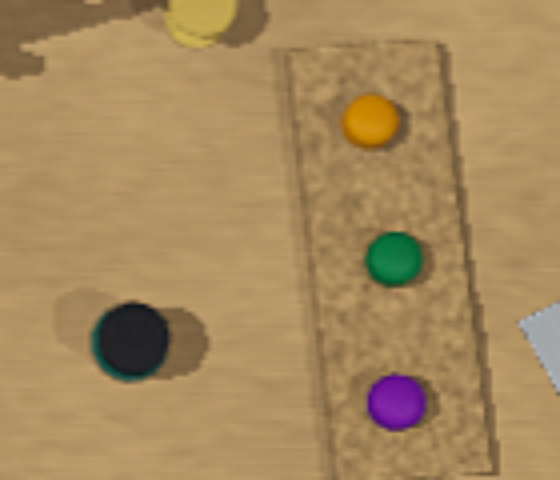

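Zoomed views: the ring centre is at (232,221.7) in top pixels. The front bolts are at (196.7,231.7) and (259.7,245.7). The bar ends are at about (214.5,130) and (262.3,139.5), and the purple stone is isolated at the near end of the board.

```bash
python3 - <<'E'
from h import *
T=ctrl.camera_model("top");S=ctrl.camera_model("scene")
print("cam",-T["R"].T@T["t"])
for nm,z,p in(("purple",.035,(398.6,270.2)),("green",.035,(397.9,234.2)),("amber",.033,(392,199.7))): print(nm,plane(T,*p,z))
print("purp scene",plane(S,162.7,321.5,.027),"tri",tri([(T,398.6,270.2),(S,162.7,321.5)]))
r=plane(T,232,221.7,.035);print("ring",r,plane(S,240+244/4,150+350/4,.034))
a=plane(T,196.7,231.7,.020);b=plane(T,259.7,245.7,.020);d=a-b;print("bolts",a,b,np.linalg.norm(d),"yaw y",np.degrees(np.arctan2(-d[0],d[1])))
a=plane(T,214.5,130,.282);b=plane(T,262.3,139.5,.282);d=a-b;print("bar",a,b,(a+b)/2,np.linalg.norm(d),"yaw",np.degrees(np.arctan2(-d[0],d[1])))
for e,f in(((196,120),(415,130)),((337,148),(520,68))): pass
v=(a+b)/2-r;print("yaw ring->bar",np.degrees(np.arctan2(v[1],v[0])),np.hypot(*v[:2]))
print("corner",plane(T,191.3,236,.018), plane(T,150+398/3,90+245/3,.018))
print("jar",plane(T,300+131/4,170+340/4,.042),"bottle cap",plane(T,151.5,246,.1),"spool",plane(T,350.5,171,.036))
E
```

```text
cam [0.29908151 0.00347523 1.36188919]
purple [ 0.41295098 -0.29677118  0.035     ]
green [ 0.50612655 -0.29657714  0.035     ]
amber [ 0.59805446 -0.28297884  0.033     ]
purp scene [ 0.41326336 -0.2961754   0.027     ] tri (array([ 0.41398737, -0.29771843,  0.02866103]), [array([-0.19325628, -0.19824527]), array([-0.31805181,  0.02676265])])
ring [0.52589651 0.13655594 0.035     ] [0.53279767 0.136318   0.034     ]
bolts [0.49896692 0.22959434 0.02      ] [0.46689832 0.06233539 0.02      ] 0.17030546346517006 yaw y -10.853619589895061
bar [0.68779519 0.16047584 0.282     ] [0.66912948 0.05415858 0.282     ] [0.67846233 0.10731721 0.282     ] 0.1079433573313541 yaw -9.957716845892543
yaw ring->bar -10.848999889899197 0.15534231497778253
corner [0.48741924 0.24338657 0.018     ] [0.67013864 0.00807963 0.018     ]
jar [ 0.44588903 -0.12713068  0.042     ] bottle cap [0.44827096 0.32472085 0.1       ] spool [ 0.67248539 -0.17287717  0.036     ]
```

```bash
cat >> h.py <<'E'
RING=np.array([.5265,.1365]);YAW=np.radians(-10.7)
def press(x,y,z=0):
    c,s=np.cos(YAW),np.sin(YAW);return np.array([RING[0]+c*x-s*y,RING[1]+s*x+c*y,z])
def topress(X):
    c,s=np.cos(YAW),np.sin(YAW);d=np.asarray(X)[:2]-RING;return np.array([c*d[0]+s*d[1],-s*d[0]+c*d[1],X[2]])
def go(X,jaw=None):
    s=ctrl.state();R=Rot.from_quat(s["ee_rot"]).as_matrix();d=R.T@(np.asarray(X)-s["tool_pos"])*100
    j=np.degrees(np.arctan2(R[1,1],R[0,1]));y=0 if jaw is None else (j-jaw+90)%180-90
    print("t",round(s["time_s"],2),"tcp",s["tool_pos"].round(4),"jaw",j.round(1),"w",round(s["width"],4),"F",s["wrist_force"].round(1),"q",s["qpos"].round(2))
    print("  ->",np.round(X,4),"delta cm",d.round(2),"yaw",round(y,1))
E
python3 - <<'E'
from h import *
go([.40,.13,.2],79.3)
T=ctrl.camera_model("top")
print("bottle",topress(plane(T,151.5,246,.1)))
for nm,u,v,z in(("tab outer near",92,232,.16),("tab outer far",100,199,.16),("tab inner near",170,258,.135),("tab inner far",178,212,.138),("arm tip",213,218,.15)):
    print(nm,topress(plane(T,150+u/3,90+v/3,z)))
E
```

```text
t 0.15 tcp [0.1738 0.495  0.1923] jaw 70.6 w 0.0855 F [-0.6  0.8  0.1] q [ 1.09  0.34  1.52  0.    1.28 -0.15]
  -> [0.4  0.13 0.2 ] delta cm [-33.44 -26.95  -0.75] yaw -8.7
bottle [-0.11181518  0.17042369  0.1       ]
tab outer near [0.08383235 0.13608873 0.16      ]
tab outer far [0.11207227 0.13678346 0.16      ]
tab inner near [0.08210736 0.07453091 0.135     ]
tab inner far [0.12085285 0.07702177 0.138     ]
arm tip [0.11894906 0.04550407 0.15      ]
```

Emit:
play_rows(
  deltas=[
    [[6, -2.5, -2, 0, 0], [6, -5.5, -4.5, 0, -2], [6, -8.5, -7, 0, -4], [6, -11.5, -9.5, 0, -6], [6, -14.5, -12, 0, -8], [6, -18, -14.5, 0, -9], [6, -21, -17, 0, -9], [6, -24, -19.5, 0, -9]],
  ],
)

```text
time_s: 0.82
tool_pos: [0.3363, 0.23, 0.1928]
ee_rot: [0.09, 0.996, 0.0, 0.0]
wrist_force: [1.4, -0.2, -0.9]
width: 0.0602
```

```bash
python3 - <<'E'
from h import *
go([.42,-.05,.2],79.3);go([.413,-.297,.15],79.3)
E
```

```text
t 0.82 tcp [0.3363 0.23   0.1928] jaw 79.7 w 0.0602 F [ 1.4 -0.2 -0.9] q [ 0.41  0.12  1.82 -0.    1.2  -0.98]
  -> [ 0.42 -0.05  0.2 ] delta cm [-13.26 -26.04  -0.72] yaw 0.4
t 0.82 tcp [0.3363 0.23   0.1928] jaw 79.7 w 0.0602 F [ 1.4 -0.2 -0.9] q [ 0.41  0.12  1.82 -0.    1.2  -0.98]
  -> [ 0.413 -0.297  0.15 ] delta cm [-17.   -50.46   4.28] yaw 0.4
```

Emit:
play_rows(
  deltas=[
    [[6, -2, -3, 0, 0], [6, -4, -7, 0, 0], [6, -6, -10.5, 0, 0], [6, -8, -14.5, 0, 0], [6, -10, -18, 0, 0], [6, -12, -22, 0, 0], [6, -13, -26, 0, 0], [6, -14, -29.5, 0, 0]],
  ],
)

```text
time_s: 1.48
tool_pos: [0.4203, -0.085, 0.1927]
ee_rot: [0.09, 0.996, 0.0, -0.0]
wrist_force: [1.1, -0.0, -0.5]
width: 0.06
```

Emit:
play_rows(
  deltas=[
    [[6, -0.5, -3, 0.5, 0], [6, -1, -7, 1, 0], [6, -1.5, -11, 1.5, 0], [6, -2, -14.5, 2, 0], [6, -2.5, -18, 3, 0], [6, -3, -20.5, 4, 0], [6, -3, -20.5, 4, 0], [6, -3, -20.5, 4, 0]],
  ],
)

```text
time_s: 2.15
tool_pos: [0.4123, -0.2905, 0.1517]
ee_rot: [0.091, 0.996, 0.001, -0.001]
wrist_force: [0.6, 0.9, 0.2]
width: 0.0598
```

```bash
python3 - <<'E'
from h import *
go([.413,-.297,.10],79.3)
m=ctrl.camera_model("wrist");im=ctrl.capture("wrist");cv2.imwrite("pics/w1.png",im[:,:,::-1])
k,b=blobs(im,(128,100,40),(150,255,255),200);print(b)
for s,c in b: print(plane(m,*c,.030),plane(m,s[0]+s[2]/2,s[1]+s[3]/2,.030))
E
```

```text
t 2.15 tcp [ 0.4123 -0.2905  0.1517] jaw 79.5 w 0.0598 F [0.6 0.9 0.2] q [-0.77  0.34  1.64  0.    1.16 -2.15]
  -> [ 0.413 -0.297  0.1  ] delta cm [-0.2  -0.64  5.17] yaw 0.2
[([254, 177, 42, 43, 1422], [274.5, 198.0])]
[ 0.41375308 -0.29777716  0.03      ] [ 0.41425538 -0.29744613  0.03      ]
```

View pics/w1.png

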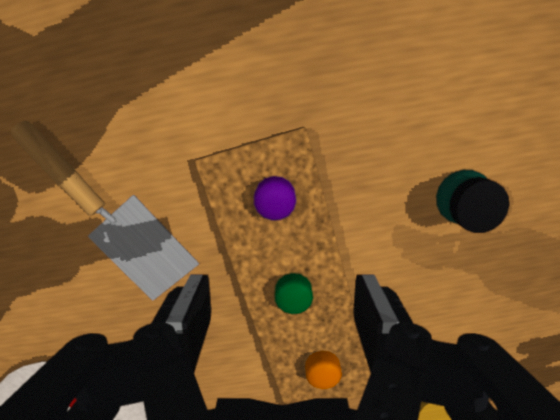

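Wrist picture: the purple stone is at (274.5,198) and lies between the finger lines. The position from the wrist is (0.414,-0.2975), which agrees with the top view. Descending.

Emit:
play_rows(
  deltas=[
    [[6, -0.3, -0.7, 1, 0], [6, -0.3, -0.7, 4, 0], [6, -0.3, -0.7, 7, 0], [6, -0.3, -0.7, 10, 0], [6, -0.3, -0.7, 12, 0], [6, -0.3, -0.7, 12.5, 0], [6, -0.3, -0.7, 13, 0], [6, -0.3, -0.7, 13.1, 0]],
  ],
)

```text
time_s: 2.87
tool_pos: [0.4153, -0.2972, 0.022]
ee_rot: [0.09, 0.996, -0.0, 0.0]
wrist_force: [-0.1, 0.5, -0.2]
width: 0.0598
```

```bash
python3 - <<'E'
from h import *
go([.414,-.2975,.0205],79.3)
im=ctrl.capture("wrist");cv2.imwrite("pics/w2.png",im[:,:,::-1])
E
```

```text
t 2.87 tcp [ 0.4153 -0.2972  0.022 ] jaw 79.7 w 0.0598 F [-0.1  0.5 -0.2] q [-0.77  0.52  1.78  0.    0.84 -2.16]
  -> [ 0.414  -0.2975  0.0205] delta cm [ 0.12 -0.05  0.15] yaw 0.4
```

View pics/w2.png

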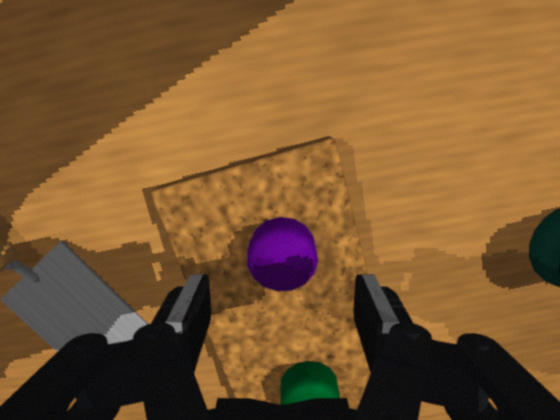

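The stone is centred between the jaws, at column 282. I'll check along the tool's x as well, then close gently.

```bash
python3 - <<'E'
from h import *
m=ctrl.camera_model("wrist");im=cv2.imread("pics/w2.png")[:,:,::-1].copy()
k,b=blobs(im,(125,80,20),(155,255,255),200)
for s,c in b: print(s,c,plane(m,*c,.029))
s=ctrl.state();R=Rot.from_quat(s["ee_rot"]).as_matrix()
print(proj(m,s["tool_pos"]),proj(m,s["tool_pos"]-.005*R[:,2]),proj(m,s["tool_pos"]-.005*R[:,2]+.037*R[:,1]))
E
```

```text
[247, 218, 71, 73, 4069] [281.8, 254.1] [ 0.41352683 -0.29812353  0.029     ]
[283.65331839 252.21527235] [283.69685167 256.06933879] [355.55542023 255.96853357]
```

Emit:
play_rows(
  deltas=[
    [[5, 0.1, 0, 0.1, 0], [4.4, 0.1, 0, 0.1, 0], [4, 0.1, 0, 0.1, 0], [3.7, 0.1, 0, 0.1, 0], [3.6, 0.1, 0, 0.1, 0], [3.5, 0.1, 0, 0.1, 0], [3.5, 0.1, 0, 0.1, 0], [3.5, 0.1, 0, 0.1, 0]],
  ],
)

```text
time_s: 3.58
tool_pos: [0.4138, -0.2972, 0.0208]
ee_rot: [0.09, 0.996, 0.0, 0.0]
wrist_force: [-0.5, -0.3, 0.7]
width: 0.035
```

```bash
python3 - <<'E'
from h import *
go([.414,-.2975,.0205],79.3)
m=ctrl.camera_model("wrist");im=ctrl.capture("wrist");cv2.imwrite("pics/w3.png",im[:,:,::-1])
E
```

```text
t 3.58 tcp [ 0.4138 -0.2972  0.0208] jaw 79.6 w 0.035 F [-0.5 -0.3  0.7] q [-0.77  0.52  1.78  0.    0.84 -2.16]
  -> [ 0.414  -0.2975  0.0205] delta cm [-0.02 -0.02  0.03] yaw 0.3
```

View pics/w3.png

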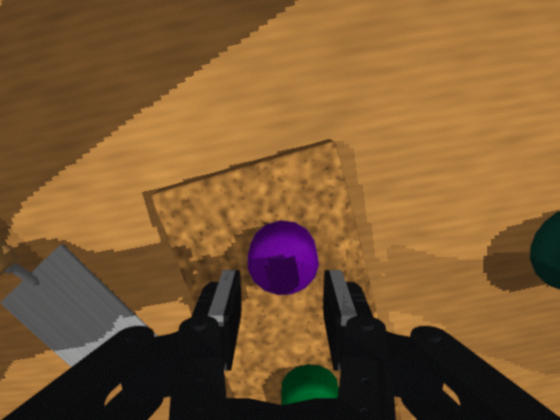

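The width reads 35.0 mm, which is less than the stone's 36 mm, so I'm not sure the pads are on it. Looking closer.

```bash
python3 - <<'E'
from h import *
a=cv2.imread("pics/w3.png")[190:400,160:410]
im=ctrl.capture("scene");cv2.imwrite("pics/s3.png",im[:,:,::-1])
S=ctrl.camera_model("scene");p=proj(S,ctrl.state()["tool_pos"]);print(p)
b=im[int(p[1])-90:int(p[1])+40,int(p[0])-60:int(p[0])+70,::-1]
a=cv2.resize(a,(500,420),interpolation=cv2.INTER_CUBIC);b=cv2.resize(np.ascontiguousarray(b),(420,420),interpolation=cv2.INTER_CUBIC)
cv2.imwrite("pics/z3a.png",a);cv2.imwrite("pics/z3b.png",b)
E
```

```text
[162.95375331 323.88218328]
```

View pics/z3a.png

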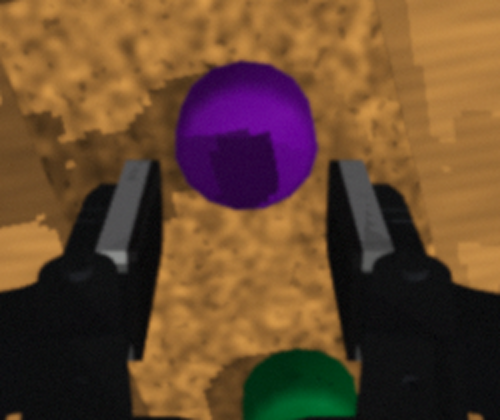

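View pics/z3b.png

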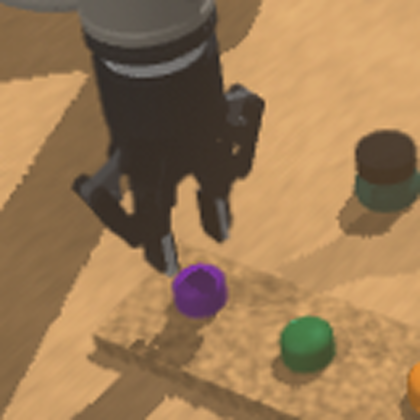

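Both close-ups show the pads well above the stone: tips at row 270 in the wrist view, and about 13 px above the stone in the scene view. I'll solve for how far the tips really sit behind the TCP.

```bash
python3 - <<'E'
from h import *
from scipy.optimize import least_squares
m=ctrl.camera_model("wrist");s=ctrl.state();R=Rot.from_quat(s["ee_rot"]).as_matrix();t=s["tool_pos"]
# unknown x,z offset; y known +-17.5
px=[(240,270),(324,270)]
def f(p): return np.concatenate([proj(m,t+R@np.array([p[0],sg*.0175+p[2],p[1]]))-np.array(q) for q,sg in zip(px,(-1,1))])
r=least_squares(f,[0,-.03,0]);print(r.x,r.fun)
print("cam in tool",R.T@(-m["R"].T@m["t"]-t), R.T@m["R"].T)
o=cv2.imread("pics/topst.png");im=ctrl.capture("top");cv2.imwrite("pics/t3.png",cv2.resize(np.ascontiguousarray(im[200:330,330:460,::-1]),None,fx=4,fy=4))
T=ctrl.camera_model("top");print(proj(T,t),proj(T,t-.045*R[:,2]))
E
```

```text
[ 0.00922851 -0.04018776 -0.00088834] [ 3.44650853e-05 -1.20593289e-02  2.75417395e-05  1.20596048e-02]
cam in tool [ 0.07783051 -0.00096071 -0.18127368] [[ 2.93984625e-04 -9.52644061e-01 -3.04087497e-01]
 [ 9.99999954e-01  3.00726490e-04  2.46616732e-05]
 [ 6.79533691e-05 -3.04087490e-01  9.52644106e-01]]
[397.52236277 270.29948169] [401.54008792 268.88538549]
```

View pics/t3.png

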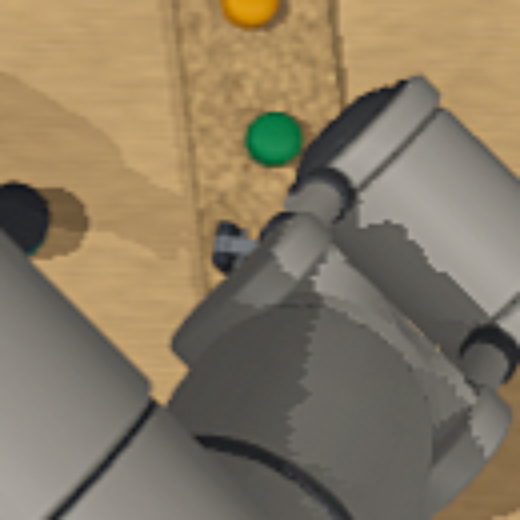

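The wrist view puts the tips 40 mm behind the reported TCP, and the scene view gives about the same (~42 mm). The stated tool point is therefore about 40 mm beyond the real tips. I'll reopen and go down by steps, watching force and pictures.

Emit:
play_rows(
  deltas=[
    [[4.5, 0, 0, 0, 0], [5.5, 0, 0, 0, 0], [6, 0, 0, 0.5, 0], [6, 0, 0, 1.2, 0], [6, 0, 0, 2, 0], [6, 0, 0, 2.5, 0], [6, 0, 0, 2.5, 0], [6, 0, 0, 2.5, 0]],
  ],
)

```text
time_s: 4.4
tool_pos: [0.4135, -0.2969, -0.0049]
ee_rot: [0.09, 0.996, 0.0, -0.0]
wrist_force: [0.7, 1.1, -1.5]
width: 0.06
```

```bash
python3 - <<'E'
from h import *
go([.414,-.2975,-.018],79.3)
im=ctrl.capture("wrist");cv2.imwrite("pics/w4.png",im[:,:,::-1])
im=ctrl.capture("scene");cv2.imwrite("pics/s4.png",cv2.resize(np.ascontiguousarray(im[235:365,100:230,::-1]),None,fx=4,fy=4,interpolation=cv2.INTER_CUBIC))
E
```

```text
t 4.4 tcp [ 0.4135 -0.2969 -0.0049] jaw 79.6 w 0.06 F [ 0.7  1.1 -1.5] q [-0.77  0.56  1.8   0.    0.78 -2.16]
  -> [ 0.414  -0.2975 -0.018 ] delta cm [-0.06 -0.05  1.31] yaw 0.3
```

View pics/w4.png

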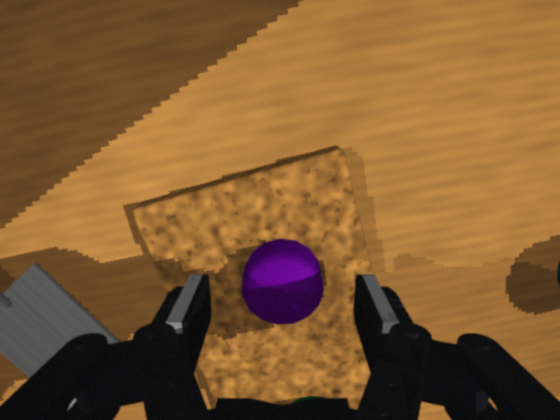

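View pics/s4.png

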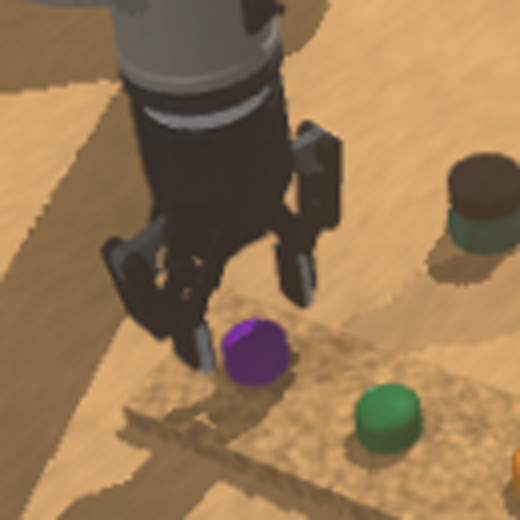

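The TCP reads -5 mm with no contact, which confirms the offset. The fingers straddle the stone, which is at (282,281). Going down another 13 mm and then closing gently.

Emit:
play_rows(
  deltas=[
    [[6, 0, 0, 0.5, 0], [6, 0, 0, 1, 0], [6, 0, 0, 1.3, 0], [5, 0, 0, 1.3, 0], [4.2, 0, 0, 1.3, 0], [3.9, 0, 0, 1.3, 0], [3.7, 0, 0, 1.3, 0], [3.5, 0, 0, 1.3, 0]],
  ],
)

```text
time_s: 5.17
tool_pos: [0.4139, -0.2973, -0.017]
ee_rot: [0.09, 0.996, -0.0, 0.0]
wrist_force: [-0.6, 0.2, -0.5]
width: 0.0351
```

Emit:
play_rows(
  deltas=[
    [[3.5, 0, 0, 0, 0], [3.4, 0, 0, 0, 0], [3.4, 0, 0, 0, 0], [3.4, 0, 0, 0, 0], [3.4, 0, 0, 0, 0], [3.4, 0, 0, 0, 0], [3.4, 0, 0, 0, 0], [3.4, 0, 0, 0, 0]],
  ],
)

```text
time_s: 5.83
tool_pos: [0.4139, -0.2973, -0.0169]
ee_rot: [0.09, 0.996, -0.0, 0.0]
wrist_force: [-1.4, 0.4, 5.8]
width: 0.0346
```

```bash
python3 - <<'E'
from h import *
go([.414,-.2975,-.018],79.3)
im=ctrl.capture("wrist");cv2.imwrite("pics/w5.png",im[:,:,::-1])
E
```

```text
t 5.83 tcp [ 0.4139 -0.2973 -0.0169] jaw 79.6 w 0.0346 F [-1.4  0.4  5.8] q [-0.77  0.59  1.81  0.    0.75 -2.16]
  -> [ 0.414  -0.2975 -0.018 ] delta cm [-0.01 -0.02  0.11] yaw 0.3
```

View pics/w5.png

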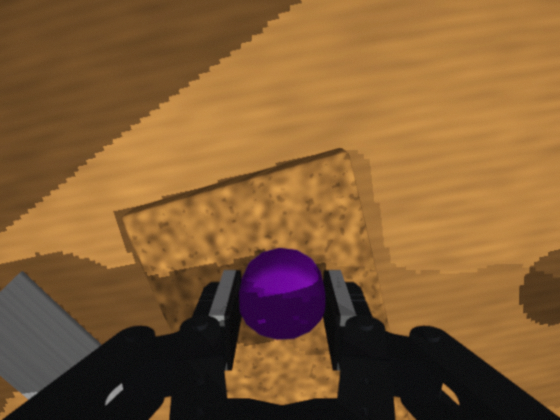

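Contact: the width stalled at 34.6 mm. The pads overlap only the top ~6 mm of the straight side, so I'll lower 3 mm for a safer bite.

Emit:
play_rows(
  deltas=[
    [[3.8, 0, 0, 0, 0], [4.2, 0, 0, 0, 0], [4.2, 0, 0, 0.2, 0], [4.2, 0, 0, 0.35, 0], [4, 0, 0, 0.35, 0], [3.8, 0, 0, 0.35, 0], [3.6, 0, 0, 0.35, 0], [3.5, 0, 0, 0.35, 0]],
  ],
)

```text
time_s: 6.55
tool_pos: [0.4138, -0.2972, -0.0207]
ee_rot: [0.09, 0.996, 0.0, -0.0]
wrist_force: [-0.2, 0.3, -0.3]
width: 0.0353
```

Emit:
play_rows(
  deltas=[
    [[3.4, 0, 0, 0, 0], [3.3, 0, 0, 0, 0], [3.3, 0, 0, 0, 0], [3.3, 0, 0, 0, 0], [3.3, 0, 0, -0.3, 0], [3.3, 0, 0, -1, 0], [3.3, 0, 0, -2, 0], [3.3, 0, 0, -2, 0]],
  ],
)

```text
time_s: 7.22
tool_pos: [0.4149, -0.2982, 0.0013]
ee_rot: [0.09, 0.996, -0.001, 0.001]
wrist_force: [0.5, -0.3, -0.4]
width: 0.0339
```

```bash
python3 - <<'E'
from h import *
go([.414,-.2975,.12],79.3)
im=ctrl.capture("wrist");cv2.imwrite("pics/w6.png",im[:,:,::-1])
im=ctrl.capture("scene");cv2.imwrite("pics/s6.png",cv2.resize(np.ascontiguousarray(im[235:365,100:230,::-1]),None,fx=4,fy=4,interpolation=cv2.INTER_CUBIC))
E
```

```text
t 7.22 tcp [ 0.4149 -0.2982  0.0013] jaw 79.6 w 0.0339 F [ 0.5 -0.3 -0.4] q [-0.77  0.55  1.8   0.    0.79 -2.16]
  -> [ 0.414  -0.2975  0.12  ] delta cm [  0.06   0.03 -11.87] yaw 0.3
```

View pics/w6.png

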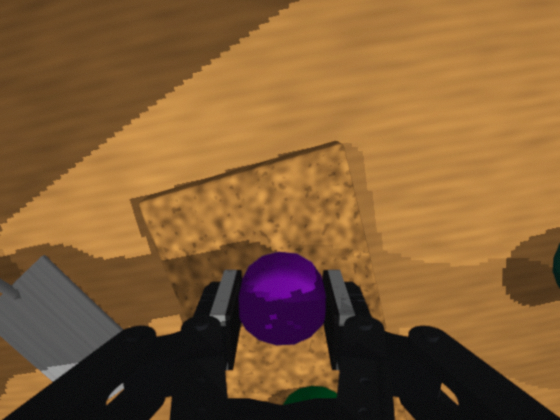

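View pics/s6.png

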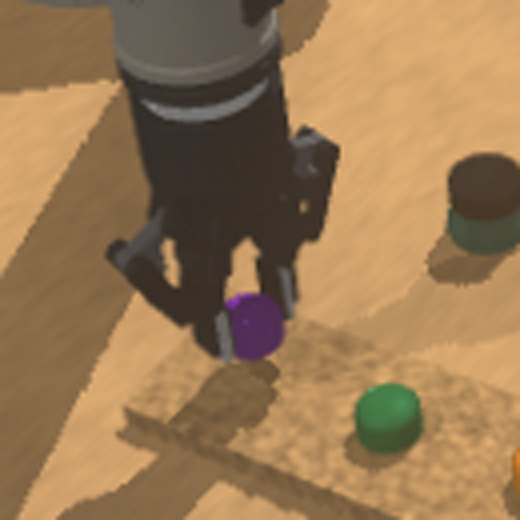

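The stone is held and lifted. Its base should now be 36.7 mm above the reported TCP. Carrying it to the ring.

Emit:
play_rows(
  deltas=[
    [[3.3, 0, 0, -2, 0], [3.3, 0, 0.5, -5, 0], [3.3, 0, 2, -8, 0], [3.3, -0.3, 5, -10, 0], [3.3, -0.6, 8.5, -11, 0], [3.3, -0.8, 12, -11, 0], [3.3, -1, 15.5, -11, 0], [3.3, -1.3, 19, -11, 0]],
  ],
)

```text
time_s: 7.98
tool_pos: [0.4607, -0.1111, 0.1095]
ee_rot: [0.09, 0.996, -0.0, 0.0]
wrist_force: [1.3, 0.1, -1.8]
width: 0.0337
```

Emit:
play_rows(
  deltas=[
    [[3.3, -0.3, 3.5, 0, 0], [3.3, -0.6, 7, 0, 0], [3.3, -0.8, 10.5, 0, 0], [3.3, -1.1, 14, 0, 0], [3.3, -1.4, 17.5, 0, 0], [3.3, -1.6, 21, 0, 0], [3.3, -1.8, 24, 0, 0], [3.3, -1.8, 25.5, 0, 0]],
  ],
)

```text
time_s: 8.65
tool_pos: [0.5246, 0.1383, 0.1091]
ee_rot: [0.089, 0.996, 0.0, 0.0]
wrist_force: [0.1, 0.2, -0.1]
width: 0.0338
```

```bash
python3 - <<'E'
from h import *
go([.5265,.1365,.06],79.3)
im=ctrl.capture("wrist");cv2.imwrite("pics/w7.png",im[:,:,::-1])
im=ctrl.capture("scene");cv2.imwrite("pics/s7.png",cv2.resize(np.ascontiguousarray(im[130:300,230:400,::-1]),None,fx=3,fy=3,interpolation=cv2.INTER_CUBIC))
E
```

```text
t 8.65 tcp [0.5246 0.1383 0.1091] jaw 79.8 w 0.0338 F [ 0.1  0.2 -0.1] q [ 0.12  0.45  1.6   0.    1.09 -1.28]
  -> [0.5265 0.1365 0.06  ] delta cm [-0.21 -0.15  4.91] yaw 0.5
```

View pics/w7.png

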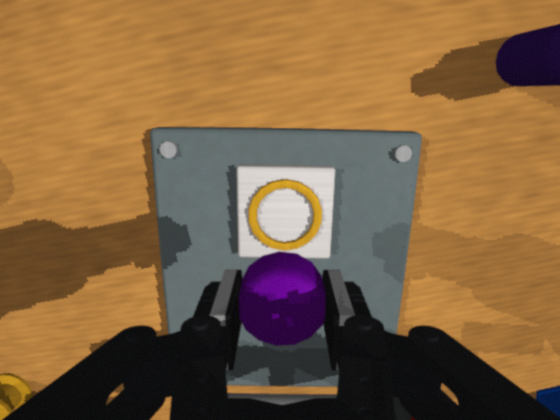

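View pics/s7.png

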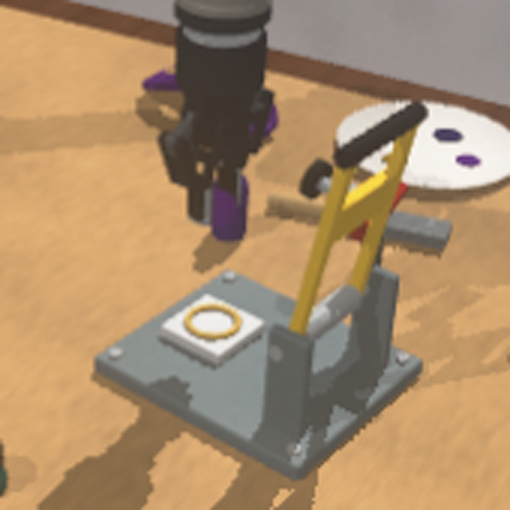

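Wrist view: the ring is at about (285,214) and the held stone at (283,298). The base edges are parallel to the jaw axes. I'll measure ring and stone from this one view.

```bash
python3 - <<'E'
from h import *
m=ctrl.camera_model("wrist");s=ctrl.state();im=cv2.imread("pics/w7.png")[:,:,::-1].copy()
h=cv2.cvtColor(im,cv2.COLOR_RGB2HSV);k=cv2.inRange(h,(15,130,90),(30,255,255));k[:170]=0;k[255:]=0;k[:,:240]=0;k[:,330:]=0
c,_=cv2.findContours(k,cv2.RETR_CCOMP,cv2.CHAIN_APPROX_NONE)
for q in c:
    if len(q)>60:
        e=cv2.fitEllipse(q);print("ring ell",e);print(plane(m,*e[0],.035))
p=cv2.inRange(h,(125,80,20),(155,255,255));p[:230]=0
c=max(cv2.findContours(p,cv2.RETR_EXTERNAL,cv2.CHAIN_APPROX_NONE)[0],key=cv2.contourArea);e=cv2.fitEllipse(c);print("stone",e,cv2.boundingRect(c))
R=Rot.from_quat(s["ee_rot"]).as_matrix()
for z in(.012,.018): X=plane(m,*e[0],s["tool_pos"][2]+.0367+z);print(X,R.T@(X-s["tool_pos"]))
# predicted stone outline if centred at tool offset 0
for x0 in (-.002,0,.002):
  pts=[proj(m,s["tool_pos"]+R@np.array([x0+.018*np.cos(a),.018*np.sin(a),-.0367-zz])) for a in np.linspace(0,6.28,60) for zz in (0,.016)]
  pts=np.array(pts);print(x0,pts.min(0),pts.max(0))
E
```

```text
ring ell ((284.61572265625, 214.41607666015625), (68.9797134399414, 72.49984741210938), 87.72632598876953)
[0.52666734 0.1380205  0.035     ]
ring ell ((284.53875732421875, 214.59939575195312), (55.019813537597656, 57.49024200439453), 88.9179458618164)
[0.5267931  0.13794236 0.035     ]
stone ((281.9214782714844, 299.0713806152344), (89.7441177368164, 93.29428100585938), 0.02341606095433235) (238, 252, 89, 94)
[0.52360225 0.13654321 0.15757307] [ 0.00046484 -0.00090955 -0.04870027]
[0.52015689 0.13715561 0.16357307] [ 0.00396602 -0.00091134 -0.05469922]
-0.002 [238.67193255 251.76615436] [329.77136692 347.54452823]
0 [238.47406028 247.34810958] [329.99415019 343.50178662]
0.002 [238.27538302 242.89337367] [330.21785435 339.41887191]
```

Emit:
play_rows(
  deltas=[
    [[3.3, 0, 0.1, 2, 0], [3.3, 0, 0.1, 5, 0], [3.3, 0, 0.1, 7.5, 0], [3.3, 0, 0.1, 9, 0], [3.3, 0, 0.1, 9.8, 0], [3.3, 0, 0.1, 10, 0], [3.3, 0, 0.1, 10, 0], [3.3, 0, 0.1, 10, 0]],
  ],
)

```text
time_s: 9.42
tool_pos: [0.5253, 0.1356, 0.0103]
ee_rot: [0.09, 0.996, 0.0, 0.001]
wrist_force: [0.7, 0.6, 0.5]
width: 0.034
```

```bash
python3 - <<'E'
from h import *
go([.5252,.1391,-.0067],79.3)
m=ctrl.camera_model("wrist");im=ctrl.capture("wrist");cv2.imwrite("pics/w8.png",im[:,:,::-1])
a=cv2.resize(np.ascontiguousarray(im[220:380,200:370,::-1]),None,fx=4,fy=4,interpolation=cv2.INTER_CUBIC)[:600];cv2.imwrite("pics/w8z.png",a)
im=ctrl.capture("scene");cv2.imwrite("pics/s8.png",cv2.resize(np.ascontiguousarray(im[180:280,250:350,::-1]),None,fx=5,fy=5,interpolation=cv2.INTER_CUBIC))
E
```

```text
t 9.42 tcp [0.5253 0.1356 0.0103] jaw 79.6 w 0.034 F [0.7 0.6 0.5] q [ 0.11  0.58  1.7   0.    0.86 -1.28]
  -> [ 0.5252  0.1391 -0.0067] delta cm [0.07 0.34 1.7 ] yaw 0.3
```

View pics/w8z.png

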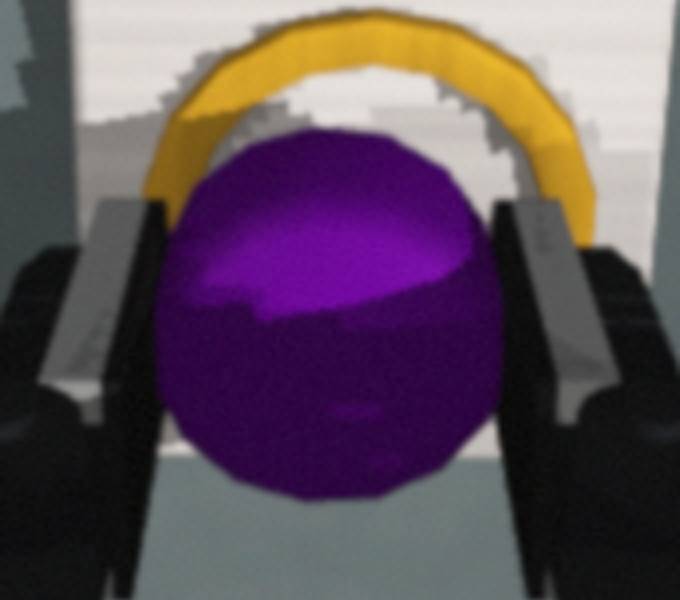

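View pics/s8.png

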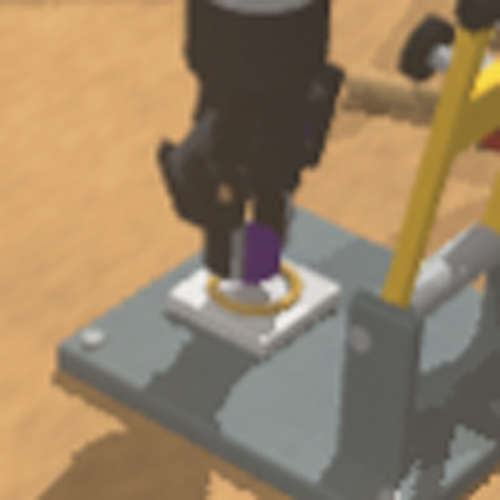

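```bash
cat > meas.py <<'E'
from h import *
def ringstone(im,m,off=.0367):
    from scipy.optimize import least_squares
    s=ctrl.state();R=Rot.from_quat(s["ee_rot"]).as_matrix()
    h=cv2.cvtColor(im,cv2.COLOR_RGB2HSV);k=cv2.inRange(h,(15,120,70),(32,255,255))
    n,lab,st,c=cv2.connectedComponentsWithStats(k[200:345,225:365])
    i=1+np.argmax(st[1:,4]);k2=(lab==i)
    ys,xs=np.nonzero(k2);ys=ys+200;xs=xs+225
    P=np.array([plane(m,x,y,.035)[:2] for x,y in zip(xs,ys)])
    f=lambda c:np.maximum(0,np.hypot(*(P-c).T)-.027)+np.minimum(0,np.hypot(*(P-c).T)-.0205)
    r=least_squares(f,P.mean(0)-[0.0,0]);print("ring",r.x.round(4),"cost",np.abs(f(r.x)).max().round(4),len(P))
    p=cv2.inRange(h,(125,60,20),(158,255,255));c=max(cv2.findContours(p,cv2.RETR_EXTERNAL,cv2.CHAIN_APPROX_NONE)[0],key=cv2.contourArea)
    x,y,w,hh=cv2.boundingRect(c)
    def g(q):
        b=s["tool_pos"]+R@np.array([q[0],q[1],-off])
        pts=np.array([proj(m,b+np.array([.018*np.cos(a),.018*np.sin(a),zz])) for a in np.linspace(0,6.28,60) for zz in (0,.016)])
        mn,mx=pts.min(0),pts.max(0);return np.array([(mn[0]+mx[0])/2-(x+w/2-.5),mn[1]-y])
    q=least_squares(g,[0,0],diff_step=1e-3,x_scale=.001).x
    W=(s["tool_pos"]+R@np.array([*q,-off]))[:2]
    d=np.append(r.x-W,0);print("stone tool off",q.round(4),"world",W.round(4),"box",(x,y,w,hh),"move world",d.round(4),"tool cm",(R.T@d*100).round(2))
E
python3 - <<'E'
from meas import *
m=ctrl.camera_model("wrist")
ringstone(cv2.imread("pics/w8.png")[:,:,::-1].copy(),m);go([.5252,.1391,-.0067],79.3)
E
```

```text
ring [0.5282 0.139 ] cost 0.0002 1980
stone tool off [-0.0021 -0.0009] world [0.5272 0.1346] box (238, 252, 89, 94) move world [0.001  0.0044 0.    ] tool cm [-0.02  0.45  0.  ]
t 9.52 tcp [0.5254 0.1359 0.0105] jaw 79.6 w 0.0339 F [ 0.8 -0.1  0.8] q [ 0.11  0.58  1.7   0.    0.86 -1.28]
  -> [ 0.5252  0.1391 -0.0067] delta cm [0.08 0.31 1.72] yaw 0.3
```

Emit:
play_rows(
  deltas=[
    [[3.3, 0, 0.2, 0, 0], [3.3, 0, 0.4, 0.2, 0], [3.3, 0, 0.4, 0.5, 0], [3.3, 0, 0.4, 0.5, 0], [3.3, 0, 0.4, 0.5, 0], [3.3, 0, 0.4, 0.5, 0], [3.3, 0, 0.4, 0.5, 0], [3.3, 0, 0.4, 0.5, 0]],
  ],
)

```text
time_s: 10.18
tool_pos: [0.5252, 0.1399, 0.0043]
ee_rot: [0.09, 0.996, 0.0, 0.0]
wrist_force: [1.1, -0.4, -0.3]
width: 0.0338
```

```bash
python3 - <<'E'
from meas import *
m=ctrl.camera_model("wrist");im=ctrl.capture("wrist");cv2.imwrite("pics/w9.png",im[:,:,::-1])
ringstone(im.copy(),m);go([.5252,.1391,-.0067],79.3)
a=cv2.resize(np.ascontiguousarray(im[220:370,200:370,::-1]),None,fx=4,fy=4,interpolation=cv2.INTER_CUBIC);cv2.imwrite("pics/w9z.png",a)
im=ctrl.capture("scene");cv2.imwrite("pics/s9.png",cv2.resize(np.ascontiguousarray(im[180:280,250:350,::-1]),None,fx=5,fy=5,interpolation=cv2.INTER_CUBIC))
E
```

```text
ring [0.528  0.1388] cost 0.0002 1814
stone tool off [-0.0021 -0.0009] world [0.5272 0.1386] box (238, 252, 89, 94) move world [0.0009 0.0002 0.    ] tool cm [-0.08  0.04  0.  ]
t 10.23 tcp [0.5252 0.1399 0.0043] jaw 79.6 w 0.0338 F [ 0.2  0.1 -0.3] q [ 0.12  0.6   1.7   0.    0.85 -1.27]
  -> [ 0.5252  0.1391 -0.0067] delta cm [-0.01 -0.08  1.1 ] yaw 0.3
```

View pics/w9z.png

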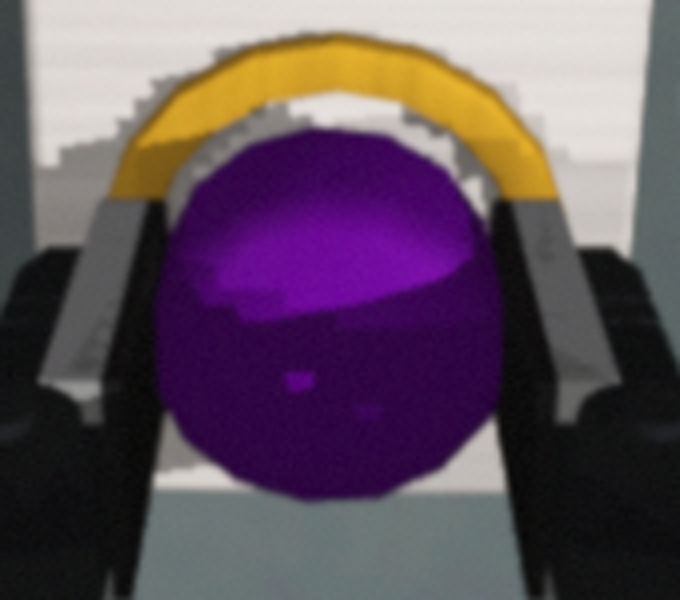

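View pics/s9.png

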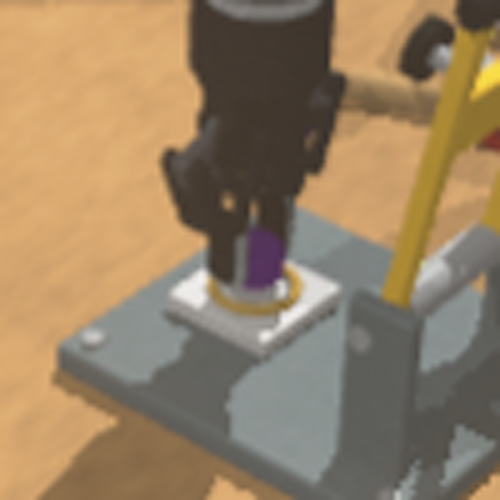

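Now centred to within 1 mm: the ring apex and the stone centre are in the same column. Lowering by 1 cm.

Emit:
play_rows(
  deltas=[
    [[3.3, -0.1, 0, 0.2, 0], [3.3, -0.1, 0, 0.4, 0], [3.3, -0.1, 0, 0.6, 0], [3.3, -0.1, 0, 0.75, 0], [3.3, -0.1, 0, 0.9, 0], [3.3, -0.1, 0, 1, 0], [3.3, -0.1, 0, 1, 0], [3.3, -0.1, 0, 1, 0]],
  ],
)

```text
time_s: 10.95
tool_pos: [0.5261, 0.1397, -0.0042]
ee_rot: [0.09, 0.996, 0.0, 0.0]
wrist_force: [-4.7, -1.0, 14.4]
width: 0.0337
```

```bash
python3 - <<'E'
from meas import *
m=ctrl.camera_model("wrist");im=ctrl.capture("wrist")
ringstone(im.copy(),m);go([.5252,.1391,-.0067],79.3)
a=cv2.resize(np.ascontiguousarray(im[220:370,200:370,::-1]),None,fx=4,fy=4,interpolation=cv2.INTER_CUBIC);cv2.imwrite("pics/w10z.png",a)
im=ctrl.capture("scene");cv2.imwrite("pics/s10.png",cv2.resize(np.ascontiguousarray(im[180:280,250:350,::-1]),None,fx=5,fy=5,interpolation=cv2.INTER_CUBIC))
E
```

```text
ring [0.528  0.1389] cost 0.0003 1823
stone tool off [-0.0017 -0.0011] world [0.5275 0.1383] box (237, 251, 90, 94) move world [0.0005 0.0006 0.    ] tool cm [-0.04  0.07  0.  ]
t 11.0 tcp [ 0.5261  0.1397 -0.0042] jaw 79.7 w 0.0337 F [-5.2 -2.  15. ] q [ 0.12  0.61  1.7  -0.    0.83 -1.27]
  -> [ 0.5252  0.1391 -0.0067] delta cm [ 0.08 -0.07  0.25] yaw 0.4
```

View pics/w10z.png

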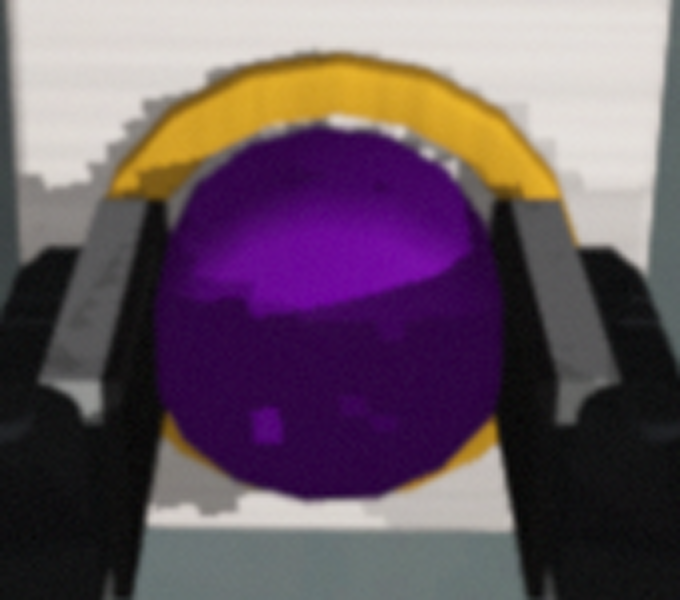

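View pics/s10.png

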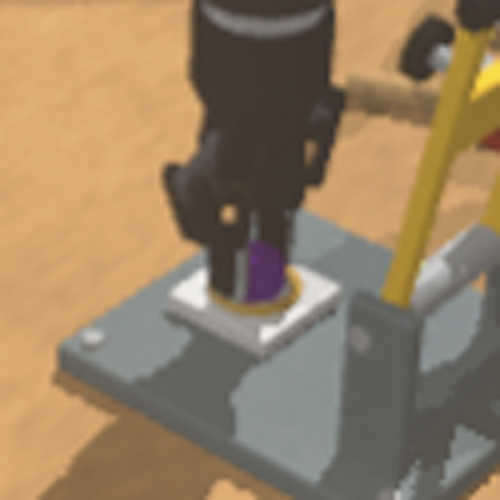

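There was contact at 15 N about 2.5 mm above the expected floor height, with Fx at -5 N. The stone's far edge is probably on the ring. I'll back up, shift 1.5 mm toward the robot and try again.

Emit:
play_rows(
  deltas=[
    [[3.3, 0, 0, -0.3, 0], [3.3, 0.15, 0, -0.3, 0], [3.3, 0.15, 0, -0.2, 0], [3.3, 0.15, 0, -0.1, 0], [3.3, 0.15, 0, 0, 0], [3.3, 0.15, 0, 0, 0], [3.3, 0.15, 0, 0, 0], [3.3, 0.15, 0, 0, 0]],
  ],
)

```text
time_s: 11.72
tool_pos: [0.5246, 0.14, -0.0043]
ee_rot: [0.09, 0.996, 0.0, 0.0]
wrist_force: [-5.6, -0.6, 18.2]
width: 0.0335
```

```bash
python3 - <<'E'
from meas import *
m=ctrl.camera_model("wrist");im=ctrl.capture("wrist")
ringstone(im.copy(),m);go([.5252,.1391,-.0067],79.3)
E
```

```text
ring [0.5279 0.1388] cost 0.0002 1703
stone tool off [-0.0026 -0.0009] world [0.527  0.1387] box (238, 253, 89, 92) move world [0.0009 0.0001 0.    ] tool cm [-0.08  0.03  0.  ]
t 11.77 tcp [ 0.5246  0.14   -0.0043] jaw 79.7 w 0.0339 F [-5.7 -1.6 16.7] q [ 0.12  0.61  1.7   0.    0.83 -1.27]
  -> [ 0.5252  0.1391 -0.0067] delta cm [-0.08 -0.08  0.24] yaw 0.4
```

The shift changed nothing, and the tips at TCP+40 mm are at 36 mm, which is the ring's top at 35 mm. So the fingertips are resting on the ring rim while the stone is already inside it, about 2.5 mm above the floor. I'll unload the fingers and open slowly.

Emit:
play_rows(
  deltas=[
    [[3.3, -0.1, 0, -0.15, 0], [3.3, -0.1, 0, -0.15, 0], [3.4, -0.1, 0, -0.15, 0], [3.5, -0.1, 0, -0.15, 0], [3.6, -0.1, 0, -0.15, 0], [3.8, -0.1, 0, -0.15, 0], [4.2, -0.1, 0, -0.15, 0], [4.6, -0.1, 0, -0.15, 0]],
  ],
)

```text
time_s: 12.43
tool_pos: [0.5254, 0.1398, -0.0045]
ee_rot: [0.09, 0.996, -0.0, -0.0]
wrist_force: [-0.3, 0.5, -0.8]
width: 0.0459
```

```bash
python3 - <<'E'
from meas import *
m=ctrl.camera_model("wrist");im=ctrl.capture("wrist");cv2.imwrite("pics/w11.png",im[:,:,::-1])
ringstone(im.copy(),m,.0342);go([.5252,.1391,-.0067],79.3)
a=cv2.resize(np.ascontiguousarray(im[220:370,200:370,::-1]),None,fx=4,fy=4,interpolation=cv2.INTER_CUBIC);cv2.imwrite("pics/w11z.png",a)
E
```

```text
ring [0.528  0.1388] cost 0.0007 3212
stone tool off [-0.0031 -0.0009] world [0.5284 0.1383] box (238, 252, 89, 91) move world [-0.0004  0.0005  0.    ] tool cm [0.05 0.04 0.  ]
t 12.48 tcp [ 0.5255  0.1398 -0.0045] jaw 79.6 w 0.0457 F [ 0.9 -1.   0.6] q [ 0.12  0.61  1.7   0.    0.83 -1.27]
  -> [ 0.5252  0.1391 -0.0067] delta cm [ 0.01 -0.07  0.22] yaw 0.3
```

View pics/w11z.png

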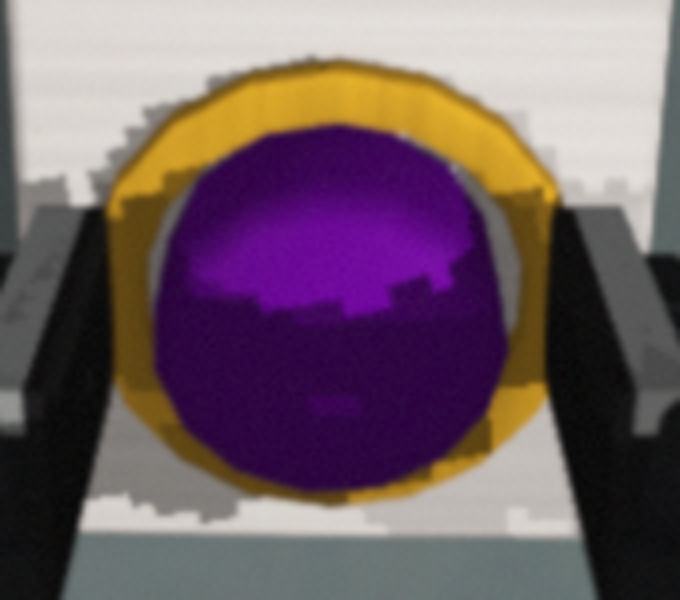

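Released, and the stone sits within the ring in the image. I'll raise clear of it and check seating and tilt.

Emit:
play_rows(
  deltas=[
    [[5.5, 0, 0, 0, 0], [5.5, 0, 0, -0.5, 0], [5.5, 0, 0, -3, 0], [5.5, 0, 0, -6, 0], [5.5, 0, 0, -9, 0], [5.5, 0, 0, -12, 0], [5.5, 0, 0, -13, 0], [5.5, 0, 0, -13, 0]],
  ],
)

```text
time_s: 13.15
tool_pos: [0.5275, 0.14, 0.129]
ee_rot: [0.09, 0.996, 0.001, 0.003]
wrist_force: [1.0, 0.7, -0.5]
width: 0.0552
```

```bash
python3 - <<'E'
from meas import *
m=ctrl.camera_model("wrist");im=ctrl.capture("wrist");cv2.imwrite("pics/w12.png",im[:,:,::-1])
go([.5252,.1391,.12],79.3)
a=cv2.resize(np.ascontiguousarray(im[150:300,200:370,::-1]),None,fx=4,fy=4,interpolation=cv2.INTER_CUBIC);cv2.imwrite("pics/w12z.png",a)
im=ctrl.capture("scene");cv2.imwrite("pics/s12.png",cv2.resize(np.ascontiguousarray(im[200:270,260:350,::-1]),None,fx=6,fy=6,interpolation=cv2.INTER_CUBIC))
E
```

```text
t 13.2 tcp [0.5262 0.1399 0.1267] jaw 79.6 w 0.0548 F [-0.4  0.  -0.7] q [ 0.12  0.44  1.57  0.    1.13 -1.27]
  -> [0.5252 0.1391 0.12  ] delta cm [ 0.08 -0.09  0.67] yaw 0.3
```

View pics/w12z.png

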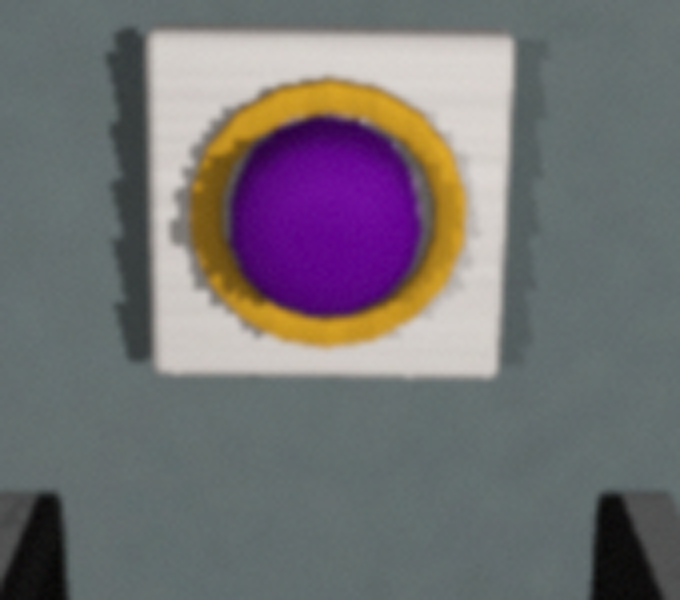

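View pics/s12.png

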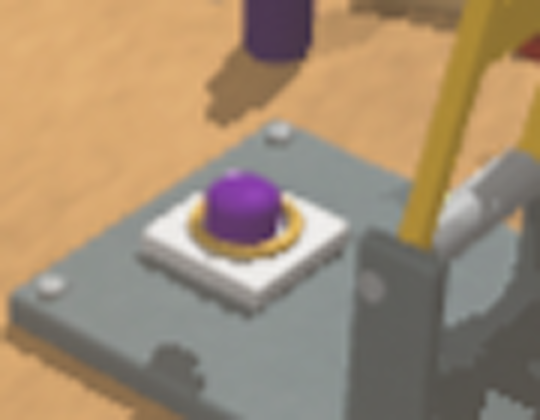

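The wrist and scene views both show the stone upright and centred in the ring. A quick numeric check of that, then the catch.

```bash
python3 - <<'E'
from meas import *
from scipy.optimize import least_squares
m=ctrl.camera_model("wrist");S=ctrl.camera_model("scene")
im=ctrl.capture("wrist");sc=ctrl.capture("scene");cv2.imwrite("pics/w13.png",im[:,:,::-1]);cv2.imwrite("pics/s13.png",sc[:,:,::-1])
for nm,I,M,roi in(("w",im,m,(150,300,200,370)),("s",sc,S,(215,260,285,315))):
    I=I[roi[0]:roi[1],roi[2]:roi[3]].copy();h=cv2.cvtColor(I,cv2.COLOR_RGB2HSV)
    p=cv2.inRange(h,(125,60,20),(158,255,255));c=max(cv2.findContours(p,cv2.RETR_EXTERNAL,cv2.CHAIN_APPROX_NONE)[0],key=cv2.contourArea)
    x,y,w,hh=cv2.boundingRect(c);x+=roi[2];y+=roi[0];print(nm,"box l,t,r,b",x,y,x+w-1,y+hh-1)
    g=[]
    a=np.linspace(0,6.28,80)
    for b in(.030,.035):
        pts=np.array([proj(M,[.528+r*np.cos(t),.1388+r*np.sin(t),b+z]) for t in a for r,z in((.018,.005),(.018,.016),(.012,.0195),(.004,.022))])
        print(b,pts.min(0).round(1),pts.max(0).round(1))
g=cv2.inRange(cv2.cvtColor(im,cv2.COLOR_RGB2HSV),(15,120,70),(32,255,255))[150:260,230:340]
c=max(cv2.findContours(g,cv2.RETR_EXTERNAL,cv2.CHAIN_APPROX_NONE)[0],key=cv2.contourArea);e=cv2.fitEllipse(c);print(e,plane(m,e[0][0]+230,e[0][1]+150,.034))
E
```

```text
w box l,t,r,b 258 184 307 233
0.03 [258.  185.6] [307.3 236.1]
0.035 [257.5 187.1] [307.7 238.6]
s box l,t,r,b 294 229 306 239
0.03 [293.4 229.3] [306.6 240. ]
0.035 [293.5 227.8] [306.6 238.6]
((52.6749382019043, 57.83840560913086), (65.83348083496094, 68.63053131103516), 88.73462677001953) [0.52758167 0.13894578 0.034     ]
```

The stone is seated: the outlines match a base at 30 mm, and the ring is at (0.528,0.139). Next I'll move beside the catch and look.

```bash
sed -i 's/RING=np.array(\[.5265,.1365\])/RING=np.array([.5276,.1393])/' h.py; python3 - <<'E'
from h import *
go(press(.098,.155,.20),79.3)
E
```

```text
t 13.35 tcp [0.5245 0.1396 0.124 ] jaw 79.6 w 0.0547 F [-0.9 -0.7 -0.2] q [ 0.12  0.44  1.57  0.    1.13 -1.27]
  -> [0.6527 0.2734 0.2   ] delta cm [-10.18  15.46  -7.65] yaw 0.3
```

Emit:
play_rows(
  deltas=[
    [[4, 0, 1, -3, 0], [4, 0, 4, -6, 0], [4, -1, 7.5, -7.5, 0], [4, -3, 11, -7.5, 0], [4, -6, 14, -7.5, 0], [4, -9, 15.5, -7.5, 0], [4, -10, 15.5, -7.5, 0], [4, -10, 15.5, -7.5, 0]],
  ],
)

```text
time_s: 14.02
tool_pos: [0.6529, 0.2741, 0.1961]
ee_rot: [0.09, 0.996, -0.001, -0.002]
wrist_force: [0.0, 0.2, -0.4]
width: 0.0401
```

```bash
python3 - <<'E'
from h import *
go(press(.098,.155,.20),79.3)
m=ctrl.camera_model("wrist");im=ctrl.capture("wrist");cv2.imwrite("pics/w14.png",im[:,:,::-1])
np.save("m14.npy",m,allow_pickle=True)
im=ctrl.capture("top");cv2.imwrite("pics/t14.png",cv2.resize(np.ascontiguousarray(im[90:280,130:300,::-1]),None,fx=3,fy=3,interpolation=cv2.INTER_CUBIC))
E
```

```text
t 14.02 tcp [0.6529 0.2741 0.1961] jaw 79.6 w 0.0401 F [ 0.   0.2 -0.4] q [ 0.29  0.71  0.9  -0.    1.54 -1.1 ]
  -> [0.6527 0.2734 0.2   ] delta cm [ 0.01 -0.08 -0.39] yaw 0.3
```

View pics/w14.png

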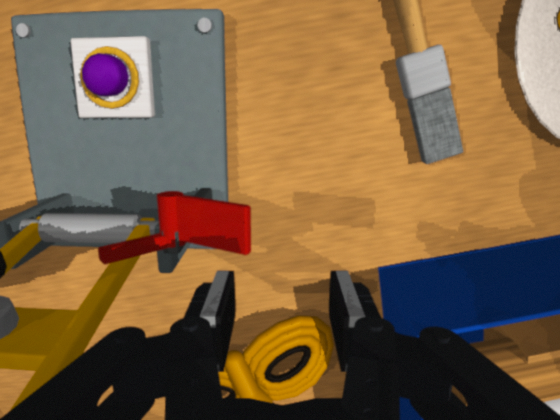

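View pics/t14.png

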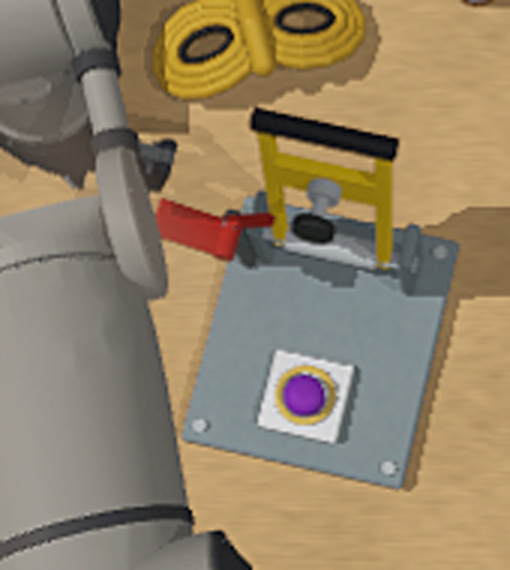

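Wrist view: the outer edge of the red tab runs from (250,205) to (249,253), and the guarding arm's end is at (100,256). Triangulating with the top view.

```bash
python3 - <<'E'
from h import *
m=np.load("m14.npy",allow_pickle=True).item();T=ctrl.camera_model("top")
for nm,w,t in(("far",(249,253),(160,202)),("near",(250,205),(155,232)),("armtip",(100,257),(272,218)),("innernear",(163,193),(222,258))):
    X,e=tri([(m,*w),(T,130+t[0]/3,90+t[1]/3)]);print(nm,X.round(4),topress(X).round(4),np.round(e,1).tolist())
for w in((249,253),(250,205)): print("plane",topress(plane(m,*w,.166)))
go(press(.098,.13,.13))
E
```

```text
far [0.6609 0.25   0.1634] [0.1104 0.1335 0.1634] [[-1.5, -3.5], [-0.2, -0.9]]
near [0.6377 0.255  0.1466] [0.0867 0.1341 0.1466] [[0.0, 0.4], [-0.0, 0.1]]
armtip [0.6477 0.1579 0.1665] [0.1146 0.0406 0.1665] [[-0.2, -1.0], [-0.0, -0.3]]
innernear [0.6198 0.1999 0.1417] [0.0793 0.0767 0.1417] [[-0.1, -1.0], [0.0, -0.3]]
plane [0.11158282 0.13463662 0.166     ]
plane [0.08096216 0.13586056 0.166     ]
t 14.12 tcp [0.651  0.2739 0.1983] jaw 79.6 w 0.0397 F [-0.4 -0.2 -0. ] q [ 0.29  0.7   0.91  0.    1.54 -1.1 ]
  -> [0.648  0.2488 0.13  ] delta cm [-0.18 -2.5   6.84] yaw 0
```

```bash
python3 - <<'E'
from h import *
go(press(.097,.153,.13));print(topress(ctrl.state()["tool_pos"]))
E
```

```text
t 14.12 tcp [0.651  0.2739 0.1983] jaw 79.6 w 0.0397 F [-0.4 -0.2 -0. ] q [ 0.29  0.7   0.91  0.    1.54 -1.1 ]
  -> [0.6513 0.2716 0.13  ] delta cm [-0.09 -0.2   6.83] yaw 0
[0.09630382 0.15516169 0.19831235]
```

Emit:
play_rows(
  deltas=[
    [[4, 0, -0.1, 1, 0], [4, 0, -0.1, 3, 0], [4, 0, -0.1, 5, 0], [4, 0, -0.1, 6, 0], [4, 0, -0.1, 6.5, 0], [4, 0, -0.1, 7, 0], [4, 0, -0.1, 7.5, 0], [4, 0, -0.1, 8, 0]],
  ],
)

```text
time_s: 14.78
tool_pos: [0.6524, 0.2739, 0.122]
ee_rot: [0.09, 0.996, 0.001, 0.001]
wrist_force: [-0.6, -0.3, 3.2]
width: 0.0399
```

```bash
python3 - <<'E'
from h import *
go(press(.097,.153,.068));print(topress(ctrl.state()["tool_pos"]))
im=ctrl.capture("wrist");cv2.imwrite("pics/w15.png",im[:,:,::-1])
E
```

```text
t 14.78 tcp [0.6524 0.2739 0.122 ] jaw 79.7 w 0.0399 F [-0.6 -0.3  3.2] q [ 0.29  0.74  1.04  0.    1.36 -1.1 ]
  -> [0.6513 0.2716 0.068 ] delta cm [ 0.08 -0.25  5.4 ] yaw 0
[0.09761569 0.15541029 0.12199618]
```

View pics/w15.png

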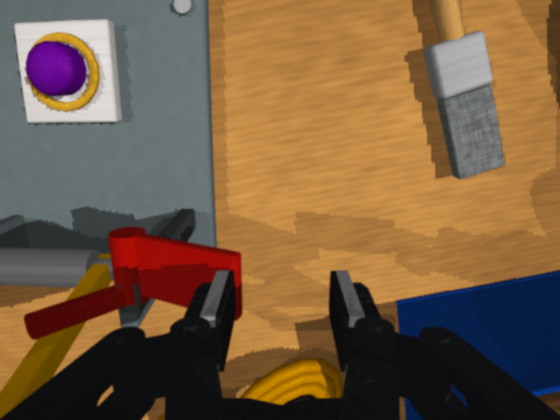

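The inner finger is on the tab: 3.2 N, at (215,290) in the picture. Pressing down further.

Emit:
play_rows(
  deltas=[
    [[4, 0, 0, 0.6, 0], [4, 0, 0, 1.2, 0], [4, 0, 0, 1.9, 0], [4, 0, 0, 2.6, 0], [4, 0, 0, 3.2, 0], [4, 0, -0.1, 3.8, 0], [4, 0, -0.2, 4.2, 0], [4, 0, -0.2, 4.4, 0]],
  ],
)

```text
time_s: 15.5
tool_pos: [0.6509, 0.2706, 0.0757]
ee_rot: [0.09, 0.996, -0.001, -0.001]
wrist_force: [0.6, -0.7, 2.1]
width: 0.0398
```

```bash
python3 - <<'E'
from h import *
go(press(.097,.153,.068));print(topress(ctrl.state()["tool_pos"]))
im=ctrl.capture("wrist");cv2.imwrite("pics/w16.png",im[:,:,::-1])
im=ctrl.capture("scene");cv2.imwrite("pics/s16.png",cv2.resize(np.ascontiguousarray(im[120:290,240:420,::-1]),None,fx=3,fy=3,interpolation=cv2.INTER_CUBIC))
E
```

```text
t 15.5 tcp [0.6509 0.2706 0.0757] jaw 79.6 w 0.0398 F [ 0.6 -0.7  2.1] q [ 0.29  0.77  1.1  -0.    1.27 -1.1 ]
  -> [0.6513 0.2716 0.068 ] delta cm [-0.02  0.11  0.77] yaw 0
[0.09682515 0.15191705 0.07567938]
```

View pics/w16.png

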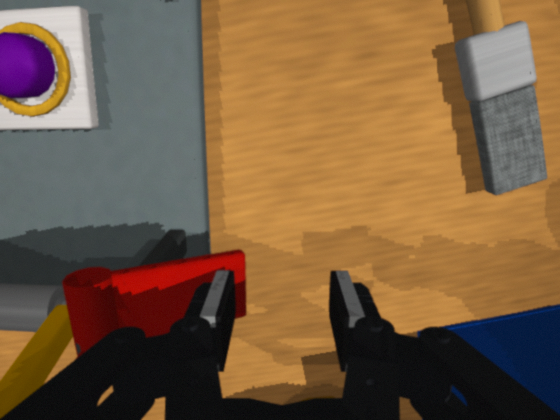

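View pics/s16.png

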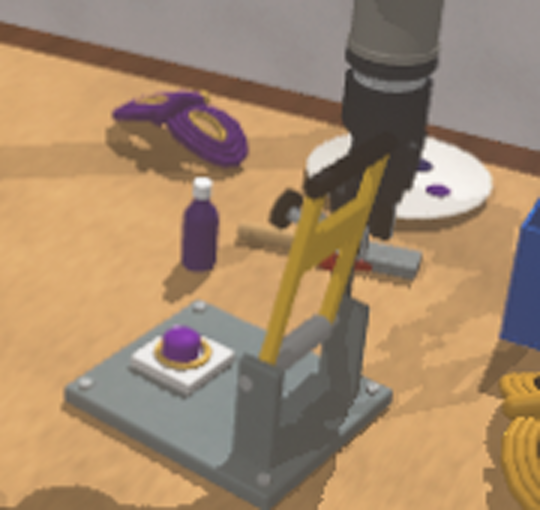

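Still moving, with 2 N of friction. Pushing on to the stop in small steps.

Emit:
play_rows(
  deltas=[
    [[4, 0, 0, 0.2, 0], [4, 0, 0, 0.4, 0], [4, 0, 0, 0.6, 0], [4, 0, 0, 0.7, 0], [4, 0, 0, 0.8, 0], [4, 0, 0, 0.8, 0], [4, 0, 0, 0.8, 0], [4, 0, 0, 0.8, 0]],
  ],
)

```text
time_s: 16.27
tool_pos: [0.6515, 0.2716, 0.0691]
ee_rot: [0.09, 0.996, 0.0, 0.0]
wrist_force: [-1.9, 0.6, 0.8]
width: 0.04
```

```bash
python3 - <<'E'
from h import *
go(press(.097,.153,.068))
E
```

```text
t 16.27 tcp [0.6515 0.2716 0.0691] jaw 79.7 w 0.04 F [-1.9  0.6  0.8] q [ 0.29  0.78  1.11  0.    1.25 -1.1 ]
  -> [0.6513 0.2716 0.068 ] delta cm [ 0.02 -0.    0.11] yaw 0
```

Emit:
play_rows(
  deltas=[
    [[4, 0, 0, 0.1, 0], [4, 0, 0, 0.2, 0], [4, 0, 0, 0.3, 0], [4, 0, 0, 0.4, 0], [4, 0, 0, 0.5, 0], [4, 0, 0, 0.5, 0], [4, 0, 0, 0.5, 0], [4, 0, 0, 0.5, 0]],
  ],
)

```text
time_s: 16.93
tool_pos: [0.6513, 0.2717, 0.066]
ee_rot: [0.09, 0.996, 0.0, 0.001]
wrist_force: [-6.5, 0.5, 13.1]
width: 0.0398
```

```bash
python3 - <<'E'
from h import *
go(press(.097,.153,.068))
im=ctrl.capture("wrist");cv2.imwrite("pics/w17.png",im[:,:,::-1])
E
```

```text
t 16.93 tcp [0.6513 0.2717 0.066 ] jaw 79.6 w 0.0398 F [-6.5  0.5 13.1] q [ 0.29  0.78  1.11  0.    1.25 -1.1 ]
  -> [0.6513 0.2716 0.068 ] delta cm [-0.01 -0.   -0.2 ] yaw 0
```

View pics/w17.png

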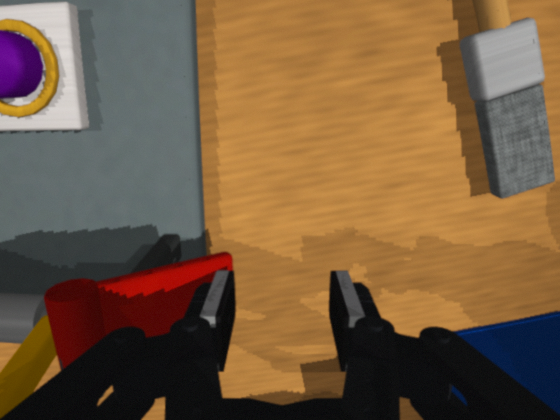

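The catch is at its stop (13 N), and the tab now points well down. I'll lift straight up, then turn 90° and go above the bar.

Emit:
play_rows(
  deltas=[
    [[4, 0, 0.1, -1, 0], [4, 0, 0.3, -4, 0], [4, 0, 0.5, -8, 0], [4, 0, 0.5, -12, 0], [4, 0, 0.5, -16, 5], [4, 0, 0.5, -19, 12], [4, 0, 0.5, -22, 19], [4, 0, 0.5, -23, 26]],
  ],
)

```text
time_s: 17.65
tool_pos: [0.6532, 0.2763, 0.2994]
ee_rot: [0.315, 0.949, 0.002, 0.003]
wrist_force: [0.0, -0.4, 0.9]
width: 0.0399
```

```bash
python3 - <<'E'
from h import *
go(press(.154,0,.29),-10.7)
m=ctrl.camera_model("top");im=ctrl.capture("top");cv2.imwrite("pics/t18.png",cv2.resize(np.ascontiguousarray(im[90:280,130:300,::-1]),None,fx=3,fy=3,interpolation=cv2.INTER_CUBIC))
E
```

```text
t 17.65 tcp [0.6532 0.2763 0.2994] jaw 53.3 w 0.0399 F [ 0.  -0.4  0.9] q [ 0.29  0.69  0.66 -0.    1.78 -0.64]
  -> [0.6789 0.1107 0.29  ] delta cm [-11.95 -11.75   0.92] yaw 64.0
```

View pics/t18.png

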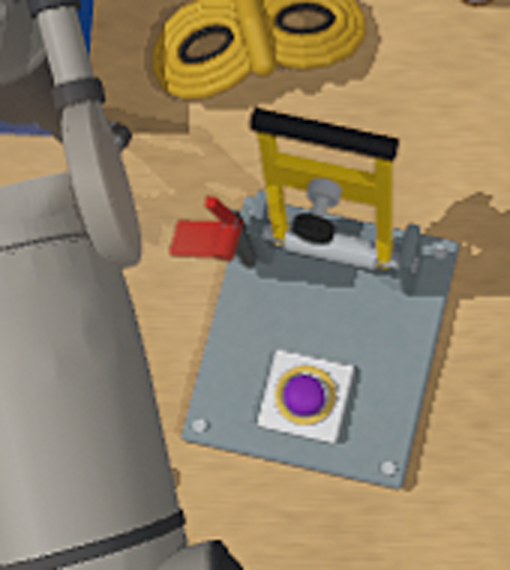

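The catch stays flipped (tab at (200,240), arm swung outward), and the stone stays in the ring. Turning and moving over the bar.

Emit:
play_rows(
  deltas=[
    [[4.5, 0, 0, 0, 7], [4.5, -1, -1, 0, 14], [4.5, -3, -3, 0, 21], [4.5, -5.5, -5.5, 0, 28], [4.5, -8, -8, 0, 35], [4.5, -10, -10, 0, 42], [4.5, -11, -11, 0, 49], [4.5, -11.5, -11.3, 0, 56]],
  ],
)

```text
time_s: 18.37
tool_pos: [0.6778, 0.1135, 0.292]
ee_rot: [0.724, 0.69, -0.001, -0.001]
wrist_force: [0.3, -0.4, -0.6]
width: 0.0449
```

Emit:
play_rows(
  deltas=[
    [[4.5, 0, 0, 0, 7], [4.5, 0, 0, 0, 8], [4.5, 0, 0, 0, 8], [4.5, 0, 0, 0, 8], [4.5, 0, 0, 0, 8], [4.5, 0, 0, 0, 8], [4.5, 0, 0, 0, 8], [4.5, 0, 0, 0, 8]],
  ],
)

```text
time_s: 19.03
tool_pos: [0.6778, 0.1173, 0.2938]
ee_rot: [0.768, 0.641, 0.0, 0.0]
wrist_force: [-0.7, 0.5, 0.4]
width: 0.0452
```

```bash
python3 - <<'E'
from h import *
go(press(.154,0,.29),-10.7)
m=ctrl.camera_model("wrist");np.save("m19.npy",m,allow_pickle=True);im=ctrl.capture("wrist");cv2.imwrite("pics/w19.png",im[:,:,::-1])
E
```

```text
t 19.03 tcp [0.6778 0.1173 0.2938] jaw -10.3 w 0.0452 F [-0.7  0.5  0.4] q [0.06 0.64 0.77 0.   1.74 0.24]
  -> [0.6789 0.1107 0.29  ] delta cm [-0.63  0.22  0.38] yaw 0.4
```

View pics/w19.png

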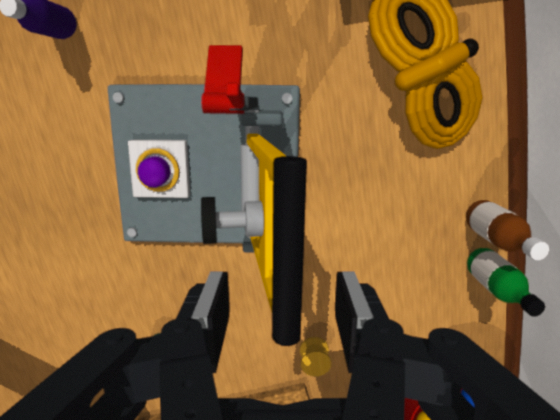

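The bar runs from (290,158) to (286,345) between the fingers, parallel to the pads.

```bash
python3 - <<'E'
from h import *
m=np.load("m19.npy",allow_pickle=True).item()
a=plane(m,290,160,.284);b=plane(m,286.5,343,.284);print(a,b,np.linalg.norm(a-b),(a+b)/2,topress((a+b)/2))
c=(a+b)/2
go([c[0],c[1],.282-.012-.040],-10.7)
E
```

```text
[0.69019136 0.16189126 0.284     ] [0.66903142 0.05270323 0.284     ] 0.11121946356771042 [0.67961139 0.10729724 0.284     ] [ 0.15531018 -0.00322288  0.284     ]
t 19.08 tcp [0.6779 0.1172 0.2938] jaw -10.3 w 0.0452 F [-0.8  0.6 -0.3] q [0.06 0.64 0.77 0.   1.74 0.24]
  -> [0.6796 0.1073 0.23  ] delta cm [-0.95  0.35  6.38] yaw 0.4
```

Emit:
play_rows(
  deltas=[
    [[4.5, -0.5, 0.3, 0, 0], [4.5, -0.9, 0.3, 1, 0], [4.5, -0.9, 0.3, 3, 0], [4.5, -0.9, 0.3, 5, 0], [4.5, -0.9, 0.3, 6, 0], [4.5, -0.9, 0.3, 6.6, 0], [4.5, -0.9, 0.3, 6.8, 0], [4.5, -0.9, 0.3, 6.8, 0]],
  ],
)

```text
time_s: 19.75
tool_pos: [0.6795, 0.1076, 0.2261]
ee_rot: [0.768, 0.64, 0.0, 0.0]
wrist_force: [0.3, 0.4, -0.2]
width: 0.0449
```

```bash
python3 - <<'E'
from h import *
go(press(.154,0,.226),-10.7)
im=ctrl.capture("wrist");cv2.imwrite("pics/w20.png",im[:,:,::-1])
im=ctrl.capture("scene");cv2.imwrite("pics/s20.png",cv2.resize(np.ascontiguousarray(im[100:290,240:420,::-1]),None,fx=3,fy=3,interpolation=cv2.INTER_CUBIC))
E
```

```text
t 19.75 tcp [0.6795 0.1076 0.2261] jaw -10.3 w 0.0449 F [ 0.3  0.4 -0.2] q [0.05 0.64 0.93 0.   1.56 0.23]
  -> [0.6789 0.1107 0.226 ] delta cm [ 0.29 -0.11  0.01] yaw 0.4
```

View pics/w20.png

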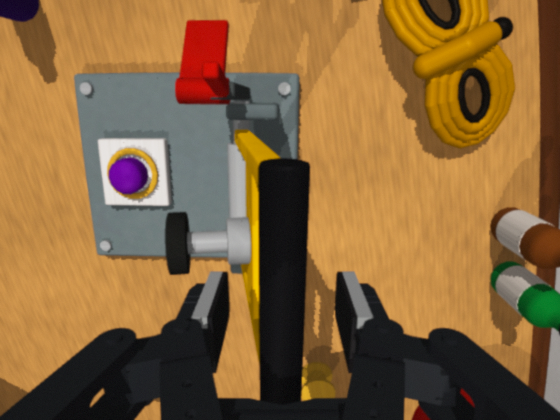

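View pics/s20.png

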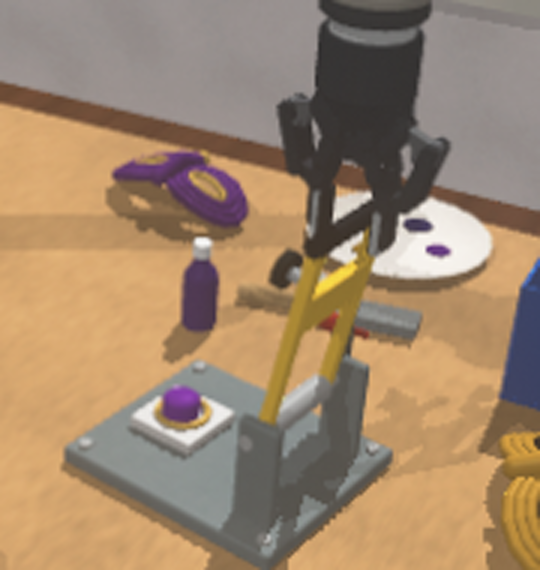

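The fingers straddle the bar between the rails. Closing.

Emit:
play_rows(
  deltas=[
    [[3.5, 0, 0, 0, 0], [2.8, 0, 0, 0, 0], [2.2, 0, 0, 0, 0], [1.8, 0, 0, 0, 0], [1.5, 0, 0, 0, 0], [1.5, 0, 0, 0, 0], [1.5, 0, 0, 0, 0], [1.5, 0, 0, 0, 0]],
  ],
)

```text
time_s: 20.52
tool_pos: [0.6795, 0.1077, 0.2264]
ee_rot: [0.768, 0.64, 0.001, 0.0]
wrist_force: [0.4, -0.2, 4.0]
width: 0.0163
```

```bash
python3 - <<'E'
from h import *
s=ctrl.state();go(s["tool_pos"],-10.7);p=topress(s["tool_pos"]);print(p)
# arc waypoints in tool cm from current, lever angle th
R=Rot.from_quat(s["ee_rot"]).as_matrix()
f=lambda th:press(.120-.190*np.sin(th-.18),0,.095+.190*np.cos(th-.18))
for th in np.arange(0,1.80,.0875): print(round(th,3),(R.T@(f(th)-f(0))*100).round(1))
E
```

```text
t 20.52 tcp [0.6795 0.1077 0.2264] jaw -10.4 w 0.0163 F [ 0.4 -0.2  4. ] q [0.05 0.64 0.93 0.   1.56 0.23]
  -> [0.6795 0.1077 0.2264] delta cm [0. 0. 0.] yaw 0.3
[ 0.15512834 -0.00285241  0.2263989 ]
0.0 [0. 0. 0.]
0.088 [ 0.  -1.6 -0.2]
0.175 [ 0.  -3.3 -0.3]
0.262 [ 0.  -5.  -0.2]
0.35 [ 0.  -6.6 -0. ]
0.438 [ 0.  -8.2  0.3]
0.525 [ 0.1 -9.8  0.8]
0.612 [  0.1 -11.4   1.4]
0.7 [  0.1 -12.8   2.2]
0.788 [  0.1 -14.3   3.1]
0.875 [  0.1 -15.6   4.1]
0.962 [  0.1 -16.8   5.2]
1.05 [  0.1 -17.9   6.4]
1.138 [  0.1 -18.9   7.7]
1.225 [  0.1 -19.8   9.1]
1.312 [  0.1 -20.6  10.6]
1.4 [  0.1 -21.3  12.1]
1.487 [  0.1 -21.8  13.7]
1.575 [  0.1 -22.1  15.3]
1.662 [  0.1 -22.3  17. ]
1.75 [  0.1 -22.4  18.7]
```

The bar is gripped: the width stalled at 16.3 mm. Following the arc.

Emit:
play_rows(
  deltas=[
    [[1.5, 0, -1.6, -0.2, 0], [1.5, 0, -3.3, -0.3, 0], [1.5, 0, -5, -0.2, 0], [1.5, 0, -6.6, 0, 0], [1.5, 0.1, -8.2, 0.3, 0], [1.5, 0.1, -9.8, 0.8, 0], [1.5, 0.1, -11.4, 1.4, 0], [1.5, 0.1, -12.8, 2.2, 0]],
  ],
)

```text
time_s: 21.18
tool_pos: [0.5537, 0.1326, 0.2045]
ee_rot: [0.768, 0.64, 0.002, 0.0]
wrist_force: [3.2, 3.8, 4.4]
width: 0.0159
```

```bash
python3 - <<'E'
from h import *
s=ctrl.state();go(s["tool_pos"],-10.7);print(topress(s["tool_pos"]))
im=ctrl.capture("wrist");cv2.imwrite("pics/w21.png",im[:,:,::-1])
im=ctrl.capture("scene");cv2.imwrite("pics/s21.png",cv2.resize(np.ascontiguousarray(im[100:290,220:400,::-1]),None,fx=3,fy=3,interpolation=cv2.INTER_CUBIC))
E
```

```text
t 21.18 tcp [0.5537 0.1326 0.2045] jaw -10.4 w 0.0159 F [3.2 3.8 4.4] q [0.1  0.41 1.38 0.   1.34 0.28]
  -> [0.5537 0.1326 0.2045] delta cm [0. 0. 0.] yaw 0.3
[ 0.02687848 -0.00177014  0.20447386]
```

View pics/s21.png

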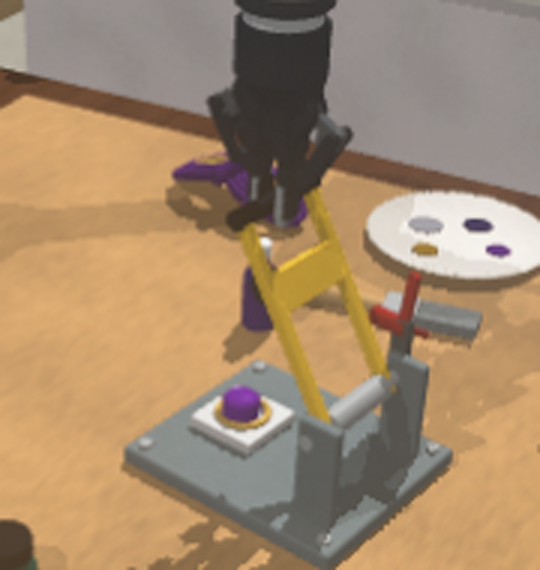

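The lever follows, the catch stays clear and the forces are small. Continuing.

Emit:
play_rows(
  deltas=[
    [[1.5, 0, -1.5, 0.9, 0], [1.5, 0, -2.8, 1.9, 0], [1.5, 0, -4, 3, 0], [1.5, 0, -5.1, 4.2, 0], [1.5, 0, -6.1, 5.5, 0], [1.5, 0, -7, 6.9, 0], [1.5, 0, -7.8, 8.4, 0], [1.5, 0, -8.5, 9.9, 0]],
  ],
)

```text
time_s: 21.95
tool_pos: [0.4714, 0.1488, 0.1057]
ee_rot: [0.768, 0.64, 0.003, -0.0]
wrist_force: [4.0, 8.7, 5.0]
width: 0.0164
```

```bash
python3 - <<'E'
from h import *
s=ctrl.state();go(s["tool_pos"],-10.7);print(topress(s["tool_pos"]))
im=ctrl.capture("scene");cv2.imwrite("pics/s22.png",cv2.resize(np.ascontiguousarray(im[120:310,200:380,::-1]),None,fx=3,fy=3,interpolation=cv2.INTER_CUBIC))
E
```

```text
t 21.95 tcp [0.4714 0.1488 0.1057] jaw -10.4 w 0.0164 F [4.  8.7 5. ] q [0.15 0.38 1.74 0.   1.02 0.33]
  -> [0.4714 0.1488 0.1057] delta cm [0. 0. 0.] yaw 0.3
[-0.05695282 -0.0010792   0.10565414]
```

View pics/s22.png

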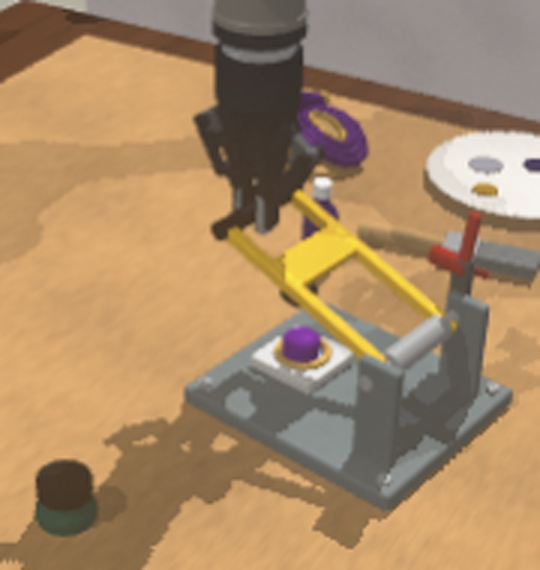

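Emit:
play_rows(
  deltas=[
    [[1.5, 0.1, -0.3, 0.8, 0], [1.5, 0.2, -0.5, 1.6, 0], [1.5, 0.2, -0.7, 2.4, 0], [1.5, 0.2, -0.8, 3.2, 0], [1.5, 0.2, -0.9, 4, 0], [1.5, 0.2, -1, 4.9, 0], [1.5, 0.2, -1.1, 5.6, 0], [1.5, 0.2, -1.1, 6.2, 0]],
  ],
)

```text
time_s: 22.67
tool_pos: [0.4596, 0.1511, 0.043]
ee_rot: [0.768, 0.64, -0.0, -0.0]
wrist_force: [-4.8, 2.3, 12.3]
width: 0.0157
```

```bash
python3 - <<'E'
from h import *
s=ctrl.state();go(s["tool_pos"],-10.7);print(topress(s["tool_pos"]))
im=ctrl.capture("scene");cv2.imwrite("pics/s23.png",cv2.resize(np.ascontiguousarray(im[150:310,200:380,::-1]),None,fx=4,fy=3.7,interpolation=cv2.INTER_CUBIC))
E
```

```text
t 22.67 tcp [0.4596 0.1511 0.043 ] jaw -10.4 w 0.0157 F [-4.8  2.3 12.3] q [0.16 0.45 1.83 0.   0.86 0.34]
  -> [0.4596 0.1511 0.043 ] delta cm [0. 0. 0.] yaw 0.3
[-0.06898292 -0.00099387  0.04297054]
```

View pics/s23.png

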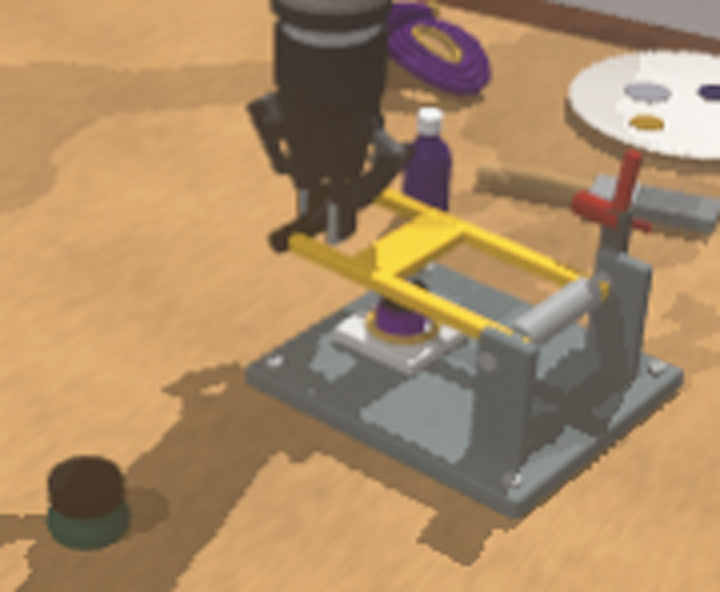

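The pad is on the stone. TCP travel is 18.3 of the 18.7 cm. Pressing the last millimetres to feel the stop.

Emit:
play_rows(
  deltas=[
    [[1.5, 0, 0, 0.1, 0], [1.5, 0, 0, 0.2, 0], [1.5, 0, 0, 0.3, 0], [1.5, 0, 0, 0.4, 0], [1.5, 0, 0, 0.5, 0], [1.5, 0, 0, 0.5, 0], [1.5, 0, 0, 0.5, 0], [1.5, 0, 0, 0.5, 0]],
  ],
)

```text
time_s: 23.38
tool_pos: [0.4597, 0.1512, 0.039]
ee_rot: [0.768, 0.64, -0.0, -0.0]
wrist_force: [-5.8, 2.2, 14.9]
width: 0.0162
```

```bash
python3 - <<'E'
from h import *
s=ctrl.state();go(s["tool_pos"],-10.7);print(topress(s["tool_pos"]))
E
```

```text
t 23.38 tcp [0.4597 0.1512 0.039 ] jaw -10.4 w 0.0162 F [-5.8  2.2 14.9] q [0.16 0.46 1.83 0.   0.85 0.34]
  -> [0.4597 0.1512 0.039 ] delta cm [0. 0. 0.] yaw 0.3
[-0.06896692 -0.00095606  0.03896881]
```

Emit:
play_rows(
  deltas=[
    [[1.5, 0, 0, 0.1, 0], [1.5, 0, 0, 0.2, 0], [1.5, 0, 0, 0.2, 0], [1.5, 0, 0, 0.3, 0], [1.5, 0, 0, 0.3, 0], [1.5, 0, 0, 0.3, 0], [1.5, 0, 0, 0.3, 0], [1.5, 0, 0, 0.3, 0]],
  ],
)

```text
time_s: 24.05
tool_pos: [0.4598, 0.1512, 0.0373]
ee_rot: [0.768, 0.64, 0.0, -0.0]
wrist_force: [-11.3, 2.8, 29.1]
width: 0.0161
```

```bash
python3 - <<'E'
from h import *
s=ctrl.state();go(s["tool_pos"],-10.7);print(topress(s["tool_pos"]))
im=ctrl.capture("scene");cv2.imwrite("pics/s25f.png",im[:,:,::-1]);cv2.imwrite("pics/s25.png",cv2.resize(np.ascontiguousarray(im[150:310,200:380,::-1]),None,fx=4,fy=3.7,interpolation=cv2.INTER_CUBIC))
im=ctrl.capture("wrist");cv2.imwrite("pics/w25.png",im[:,:,::-1])
E
```

```text
t 24.05 tcp [0.4598 0.1512 0.0373] jaw -10.4 w 0.0161 F [-11.3   2.8  29.1] q [0.16 0.46 1.84 0.   0.84 0.34]
  -> [0.4598 0.1512 0.0373] delta cm [0. 0. 0.] yaw 0.3
[-0.06887601 -0.00091668  0.03728918]
```

View pics/s25.png

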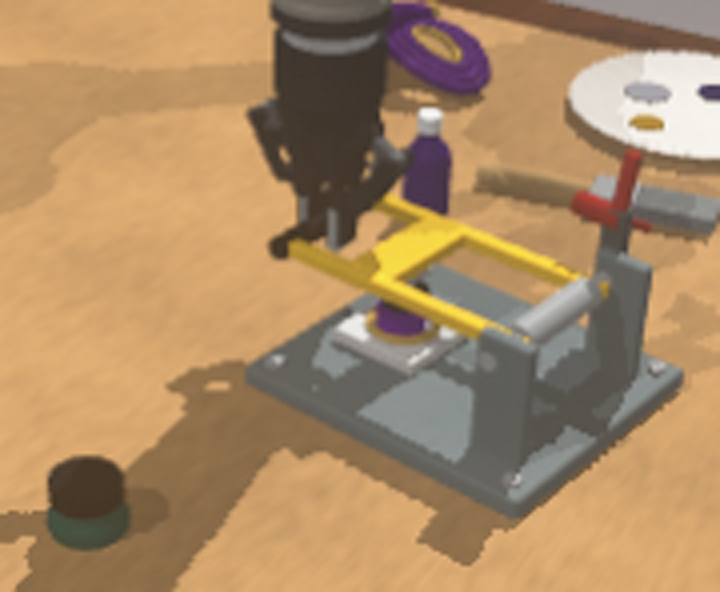

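View pics/w25.png

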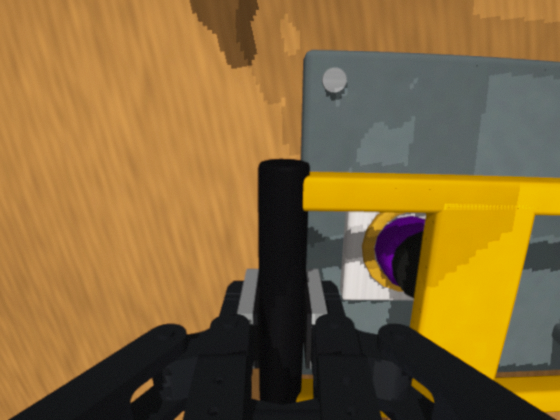

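The force jumped from 15 to 29 N over the last 1.7 mm, which is the stop. The bar hasn't moved in the pads and the stone shows under the pad. One numeric check of lever level, then I'll hand in.

```bash
python3 - <<'E'
from h import *
S=ctrl.camera_model("scene")
print("seen near end",200+280/4,150+243/3.7)
for th in(1.6,1.7,1.75):
    print(th,proj(S,press(.12-.19*np.sin(th-.18),-.055,.095+.19*np.cos(th-.18))).round(1))
s=ctrl.state();print(s["time_s"],s["wrist_force"].round(1),s["width"],np.abs(s["joint_velocities"]).max().round(4))
E
```

```text
seen near end 270.0 215.67567567567568
1.6 [268.5 208.3]
1.7 [267.9 214. ]
1.75 [267.9 216.9]
24.15 [-10.8   0.9  29. ] 0.01624243452759716 0.0019
```

```bash
python3 -c "
from cell import ctrl
print(ctrl.sign_off()); s=ctrl.state(); print(s['time_s'],s['wrist_force'],s['width'])"
```

```text
the job is handed in; nothing more can be done
None
the job is handed in; nothing more can be done
```

I set the purple stone in the brass ring, flipped the red catch to its stop, and pulled the grip bar down to its stop. I handed the job in at about 24 s with the arm still holding the bar; no verdict was reported.

- **Stone:** The last free view, before pressing, put its base at about 30 mm, upright and about 1 mm or less off the ring's centre. At the end it was still in the ring under the pad, but partly hidden, so I didn't re-measure its tilt.
- **Catch:** It met its stop at 13 N, and later pictures show it still flipped aside.
- **Lever:** The holding force rose from 15 to 29 N over the last 1.7 mm, which I read as the stop. The bar end in the scene picture puts the lever at about 1.73 rad, give or take about 1 pixel (0.02 rad), so the margin over 1.70 is small by picture alone. I did not measure the pad's force on the stone directly.

**What disagreed:**
- **Fingertips:** They sit about 40 mm behind the stated TCP, so my first grasp closed above the stone. I corrected for this from the pictures.
- **Placing:** The fingertips pressed the ring's rim with about 15–18 N, which I first took for the stone catching on the rim. The stone then dropped the last 2 mm or so when released.
- **Grip width:** It read about 2 mm under the true size on both the stone and the bar.

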